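# Load the sampling table, clamp the jars and set it under the needle

### The job

Get the sampling table ready for a run: throw the red-handled clamp lever open, stand every amber jar upright on the floor of a black ring of its own, and lock the clamp again so that its bar holds the jars down. Also put the needle tip over the white spot on the table with the two coaxial knobs, turning one at a time and never both together: the outer moves the table fore and aft, the inner moves the needle sideways. Do not shove the table or the needle, and leave the tape roll, slide pack and marker alone.

Things in the scene. Friction and masses are not known exactly. Their poses are not given: they have to be found in the camera images.
- sampler: fixed sampling table: white base 170 x 290 mm, 30 mm high, with an aluminium table that slides fore and aft on it, and at its right a white control column 98 x 98 mm, 118 mm high. Origin on the bench under the middle ring when the outer knob reads 0; x is fore-and-aft (away from the robot), y to the left, z up. It stands turned up to 0.15 rad either way
- jar_0: loose wide-mouthed amber jar with a white lid and a paper label, 58 mm across and straight-sided up to 54 mm, lid 55 mm across from 58 to 76 mm, 76 mm high in all, about 0.16 kg; origin at the centre of its foot, z up its axis. Two or three jars are present; an absent one reads None
- jar_1: loose amber jar like jar_0
- jar_2: loose amber jar like jar_0
- ring_0 (a point): left of the three black rings on the table: the point on its axis on the table's face (54 mm over the bench at all times), where a jar's origin comes to rest. Each ring is 65 mm inside, 73 mm outside, 32 mm high; the rings stand 92 mm apart in a row along the sampler's y. Any jar may go in any ring. The point moves with the table
- ring_1 (a point): the same point of the middle ring
- ring_2 (a point): the same point of the right ring
- clamp_handle (a joint): clamp lever angle in rad: 0 locked (lever upright against its stop), 1.5 fully open (lever laid down towards the robot, -x of the sampler). An over-centre toggle with its dead centre at 0.2: below that it snaps to 0 and stays locked, above it springs open by itself. It takes up to about 10 N at the grip either way
- hold_bar (a point): middle of the underside of the hold-down bar (22 mm wide, 216 mm long along the sampler's y), which the lever swings. Locked, it lies across all three lids and yields 2 mm on a springy pad. Open, it stands upright over the table's front edge, 72 to 102 mm in front of the row of rings, up to 145 mm over the table
- clamp_grip (a point): centre of the red barrel grip (25 mm thick, 32 mm long along the sampler's y, flat ends) at the end of the clamp lever, in the middle of the table's front; best pinched on its two flat ends and led round the pivot
- clamp_pivot (a point): the lever's pivot axis (along the sampler's y), 65 mm from the grip's centre, 83 mm in front of the middle ring and 84 mm over the table's face; when locked the grip stands straight over it
- outer_knob (a joint): angle of the outer (lower, grey, 56 mm) knob of the coaxial pair in rad, counterclockwise from above positive, stops at -3.1 and 3.1. It drives the table along the sampler's x, 10 mm per rad: counterclockwise away from the robot. Stays where it is left; takes about 0.15 N m
- inner_knob (a joint): angle of the inner (upper, black, 28 mm) knob in rad, counterclockwise from above positive, stops at -3.1 and 3.1. It drives the needle head along the sampler's y, 10 mm per rad: counterclockwise to the left. Stays where it is left; takes about 0.1 N m
- outer_grip (a point): on the knobs' upright axis, 17 mm over the underside of the outer knob, which is a cylinder 26 mm high from 4 mm over the column's top (its top is 9 mm over this point); the inner knob rises 33 mm over the outer one's top
- inner_grip (a point): on the knobs' upright axis, 21 mm over the top of the outer knob and 12 mm under the top of the inner one (28 mm thick, plain round): gripped at or above this point, the fingertips stay off the outer knob
- target (a point): centre of the white spot (9 mm across, in a black disc 24 mm across) on the table's face near its front right corner; moves with the table, fore and aft only
- needle_tip (a point): lower tip of the steel needle, 9 mm over the table's face, under a black head that slides on two rods along the sampler's y; the rods come from the control column, their top 101 mm over the bench (the head's 118 mm). Moves sideways only
- tape_roll: loose roll of tape, 100 mm across, 25 mm high, to be left alone; origin at the centre of its underside
- slide_pack: loose white pack of slides, 93 x 71 x 12 mm, to be left alone; origin at the centre of its underside
- red_marker: loose red marker pen lying on the bench, 119 mm long, 14 mm high, to be left alone
Not all that is in view belongs to the job. What is shaped like the jar_2 but turquoise is not meant.

How it is judged:
By the outcome, as a careful person would: the job done as asked, in the order asked, and still so for the second after the job is handed in, with the robot touching nothing.
Of jar_0, jar_1, jar_2 only 2 to 3 are there at a start; the rules pass over those that are not, and their reading is None.
At some moment in a run one of jar_0, jar_1, jar_2 may be knocked a few centimetres aside while the robot is not near it.
It also fails if it takes over 210 s, if anything falls off the work surface, if the arm or the gripper's body presses on something with over 40 N, if the wrist force passes 120 N, or if a joint passes its speed limit or range.

### The arm

A 7-joint arm with a two-finger parallel gripper is mounted at the origin on a cart in front of the work surface, level with it; the furniture and walls round the work are solid. World frame = base frame: x ahead of the robot, y to its left, z up, the work surface at z = 0. Lengths are in m, angles in rad, forces in N, time in s.
With the tool pointing down it reaches from about 0.375 to 0.925 m from the base axis. Payload 3.1 kg.
Tool frame: the origin (TCP) lies on the centre line of the jaws, within the pads' length; the fingertips stand 17 mm ahead of it and the grasp point (between the pads) lies 2 mm behind it; z points along the fingers, y is the line along which they close (so a half turn about z gives the same grasp; the last joint's range is limited). The gripper opens to 85 mm and grips with 20 to 120 N. Pads are 22 mm wide; open, the fingers measure 114 mm over their backs; the gripper's body (76 mm by 85 mm) begins 54 mm behind the grasp point. The pads swing forward as they close: fully open they stand 13 mm farther back than shut.
Start: joints at [1.125, 0.383, 0.044, 1.598, -0.018, 1.161, -0.05], TCP at [0.222, -0.611, 0.248] pointing down, gripper open.
Joint ranges: [-2.61, 2.61], [-0.41, 2.15], [-1.48, 1.57], [0, 2.5], [-1.57, 4.71], [0.05, 1.97], [-2.85, 2.85]. Speed limits (rad/s): [2.79, 2.79, 3.14, 3.14, 3.14, 3.14, 3.14].

### API

Orientations are given as a rotation vector (axis times angle).
In Python, from rig import monitor, vision, finish_job gives the robot as it stands.
- The arm moves only by the tool servo_tool, never from a script. Its argument "deltas" is one flat list of numbers, 5 for each row, row after row: the shift along the world's x, y, z in mm, then the turn about the world's z in rad, then the closure, from 0 (fully open) to 1 (shut). A call has 1 to 20 rows; each row is the pose to reach, as a shift and turn from the pose commanded when the call began; what a row does not reach only later rows make up. A row lasts 1/12 s, in which the tool goes at most 41.7 mm and 7.16 degrees, less where a joint would pass 70% of its speed; a pose out of reach is approached as far as the arm can. A call with a gripper value outside its range is refused whole. The fingers move at their own pace and stop on an object; the grip force is fixed at half the most. Time passes only in rows, so rows that repeat a pose let the fingers close. It gives the time, the measured TCP pose, the force, the opening and the grip force at its end, in the units of the state.
- monitor.get_obs(): the state, without advancing time (a new reading comes with each control period).
- vision.grab_frame(name): name is "scene" or "top"; returns (picture, depth): 420x560x3 uint8, red, green, blue; 420x560 float32, m along the optical axis (not along the pixel's ray), 0 where there is no reading.
- vision.camera_params(name): a dict with "K" (3x3 intrinsics, pixels), "rvec" (rotation vector, rad) and "tvec" (3), from world to camera coordinates, as OpenCV has them. Camera axes: x right, y down, z forward; pixel columns grow to the right and rows downward; lengths in m; the calibration is good to about 2 mm. A picture is of the moment at which its call begins. camera_params takes no time and is no camera call.
- finish_job(): hands the job in; it is judged then, once.
The state is a dict: "time_s": time; "joints": joint angles; "joint_vel": joint speeds; "tau": joint torques, N m; "eef_pos": TCP position; "orientation": TCP orientation; "ft_force": force on the tool from outside, world axes, zero at the start; "torque": the same for the moment, N m; "gripper_width": opening from 0.0 (shut) to 1.0 (fully open); "gripper_force": force on a finger pad.
Only numpy, scipy, OpenCV 4.12 (cv2) and the standard library are available. Lean on these libraries where they do the work, as an engineer would, in place of code of your own. Each camera call takes 0.05 s, during which the arm holds its last target. There are 200 camera calls.

## Working session

There is one attempt and no reset: what is moved stays moved. The work goes in short steps, Python scripts to look and compute and a tool call to move; the robot and the scene stay as the last step left them, time stands still between calls to the robot, and variables do not carry over. Pictures are saved under pics/ and viewed, at most 14 in all, crops included, and the job is handed in when it is done.

Besides the shell and the picture viewer there is one more tool, called as a command line: name --argument value ..., lists and objects as JSON in quotes. servo_tool: Moves the arm, as the interface text tells. Its arguments: {"type":"object","properties":{"deltas":{"type":"array","items":{"type":"number"}}},"required":["deltas"]}

```bash
mkdir -p pics; ls; cat > h.py <<'E'
import numpy as np,cv2
from rig import monitor,vision,finish_job
def grab(n,save=None):
    im,d=vision.grab_frame(n)
    if save: cv2.imwrite('pics/'+save,im[:,:,::-1])
    return im,d
def cam(n):
    p=vision.camera_params(n); return np.array(p['K'],float),cv2.Rodrigues(np.array(p['rvec'],float))[0],np.array(p['tvec'],float).ravel()
def cloud(n,d):
    K,R,t=cam(n); v,u=np.mgrid[:d.shape[0],:d.shape[1]]
    c=np.stack([(u-K[0,2])/K[0,0]*d,(v-K[1,2])/K[1,1]*d,d],-1)
    w=(c-t)@R; w[d<=0]=np.nan; return w
def onplane(n,u,v,z):
    K,R,t=cam(n); r=R.T@np.linalg.inv(K)@[u,v,1]; o=-R.T@t
    return o+r*(z-o[2])/r[2]
def proj(n,P):
    K,R,t=cam(n); return cv2.projectPoints(np.atleast_2d(np.array(P,float)),cv2.Rodrigues(R)[0],t,K,None)[0][:,0]
E
python3 - <<'E'
from h import *
for n in('scene','top'):
    im,d=grab(n,n+'1.png'); np.savez(n+'1.npz',im=im,d=d); K,R,t=cam(n); print(n,-R.T@t,R[2],K[0,0],(d>0).mean())
o=monitor.get_obs();print(o['eef_pos'],o['orientation'],o['gripper_width'],o['time_s'])
E
```

```text
pics
scene [-0.15977092  0.52553117  1.17175937] [ 0.49473463 -0.48254936 -0.7227612 ] 403.9119018939093 0.9941794217687074
top [ 0.33926682 -0.14304259  1.37727993] [ 0.14103088 -0.00177233 -0.99000361] 461.68157094504585 0.9960671768707483
[ 0.22125467 -0.61032371  0.24704003] [-3.09192680e+00 -5.43301855e-01  8.72711673e-04] 1.0003930219946182 0.1
```

View pics/scene1.png

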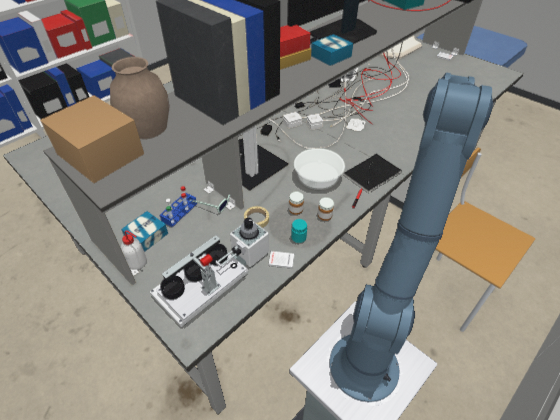

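View pics/top1.png

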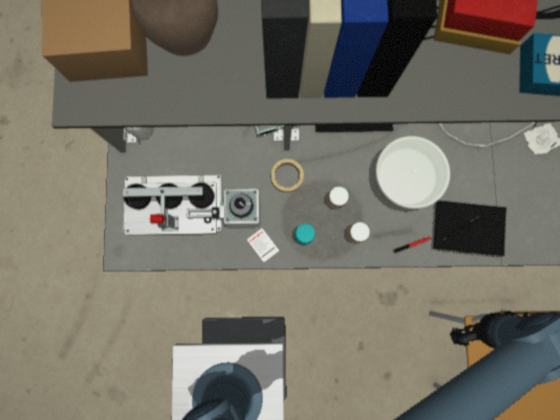

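The views show two amber jars (white lids at top px (339,196) and (360,232)), turquoise decoy at (305,234), rings near (137..203,193), red grip (157,219), knobs (241,205). I'll measure these now.

```bash
python3 - <<'E'
from h import *
im=np.load('top1.npz')['im'];d=np.load('top1.npz')['d'];w=cloud('top',d)
c=cv2.resize(im[165:255,110:270],None,fx=5,fy=5,interpolation=cv2.INTER_CUBIC);cv2.imwrite('pics/topc.png',c[:,:,::-1])
ims=np.load('scene1.npz')['im'];ds=np.load('scene1.npz')['d'];ws=cloud('scene',ds)
cs=cv2.resize(ims[210:330,145:275],None,fx=5,fy=5,interpolation=cv2.INTER_CUBIC);cv2.imwrite('pics/scc.png',cs[:,:,::-1])
for u,v in[(339,196),(360,232),(305,234),(241,205),(203,193),(170,193),(137,193),(157,219),(287,190),(262,245),(412,244),(290,130),(300,120)]:print('top',u,v,w[v,u].round(4))
for (u,v) in[(296,198),(326,205)]:print('scene',u,v,ws[v,u].round(4))
# lids
for nm,I,W in(('top',im,w),('scene',ims,ws)):
    m=(I.min(-1)>170)&(abs(W[...,2]-.076)<.012)&(W[...,1]<-.1)
    n,l,s,ce=cv2.connectedComponentsWithStats(m.astype(np.uint8))
    for i in range(1,n):
        if s[i,4]>30:
            p=W[l==i];print(nm,s[i,4],ce[i].round(1),p.mean(0).round(4),((p.max(0)+p.min(0))/2).round(4),np.ptp(p,0).round(3))
# base rectangle
m=(abs(w[...,2]-.03)<.008)&(w[...,1]>-.05)
P=w[m][:,:2];print('base',cv2.minAreaRect((P*1000).astype(np.float32)))
m=(abs(w[...,2]-.118)<.006)&(w[...,1]>-.2);P=w[m][:,:2];print('col',cv2.minAreaRect((P*1000).astype(np.float32)))
r=(im[...,0]>150)&(im[...,1]<70)&(w[...,1]>-.1)&(w[...,0]<.6)&(w[...,2]>.1);print('red',r.sum(),w[r].mean(0),w[r].min(0),w[r].max(0))
# shelf edge
m=(w[...,2]>.25)&(w[...,0]>.3);print('tall things min x',np.nanmin(w[m][:,0]), np.median(w[m][:,2]))
print('bench x', np.nanpercentile(w[(abs(w[...,2])<.01)][:,0],[1,99]))
E
```

```text
top 339 196 [ 0.5655 -0.3278  0.0759]
top 360 232 [ 0.4614 -0.3837  0.0755]
top 305 234 [ 0.4576 -0.2278  0.0788]
top 241 205 [ 0.5269 -0.0551  0.1813]
top 203 193 [0.5842 0.065  0.0522]
top 170 193 [0.567  0.1383 0.1521]
top 137 193 [0.5683 0.2272 0.1522]
top 157 219 [0.4888 0.1558 0.2143]
top 287 190 [ 0.5948 -0.1808  0.0244]
top 262 245 [ 0.433  -0.1043  0.0113]
top 412 244 [ 0.4296 -0.5483  0.0104]
top 290 130 [ 0.722  -0.1866  0.202 ]
top 300 120 [ 0.6702 -0.2     0.4282]
scene 296 198 [ 0.561  -0.3206  0.0742]
scene 326 205 [ 0.4546 -0.3724  0.0736]
top 3943 [412.9 172. ] [ 0.6344 -0.5452  0.0692] [ 0.636  -0.5458  0.076 ] [0.209 0.211 0.024]
top 257 [338.7 195.6] [ 0.5667 -0.3269  0.076 ] [ 0.567  -0.3268  0.0768] [0.051 0.05  0.013]
top 265 [359.8 231.5] [ 0.4627 -0.383   0.076 ] [ 0.463  -0.3835  0.0749] [0.049 0.053 0.015]
scene 1231 [318.7 165. ] [ 0.6305 -0.5389  0.0683] [ 0.6351 -0.5436  0.0738] [0.212 0.214 0.02 ]
scene 107 [295.9 196.4] [ 0.5668 -0.3265  0.0749] [ 0.5677 -0.3258  0.0756] [0.052 0.052 0.013]
scene 118 [326.2 202.6] [ 0.4618 -0.382   0.0747] [ 0.4625 -0.3836  0.0752] [0.054 0.053 0.012]
base ((427.41168212890625, 104.36276245117188), (833.6815185546875, 328.8322448730469), 22.95823860168457)
col ((412.138671875, 125.14411926269531), (506.60260009765625, 723.7600708007812), 79.62823486328125)
red 59 [0.49059812 0.15828939 0.21479982] [0.48335389 0.14472344 0.20790101] [0.49698962 0.17158728 0.21934645]
tall things min x 0.6611562445904983 0.44356625340876565
bench x [-0.02562633  0.79663146]
```

View pics/topc.png

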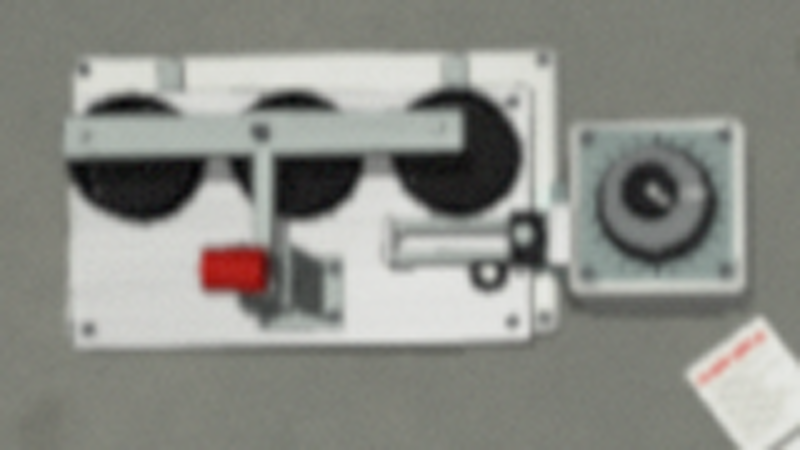

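View pics/scc.png

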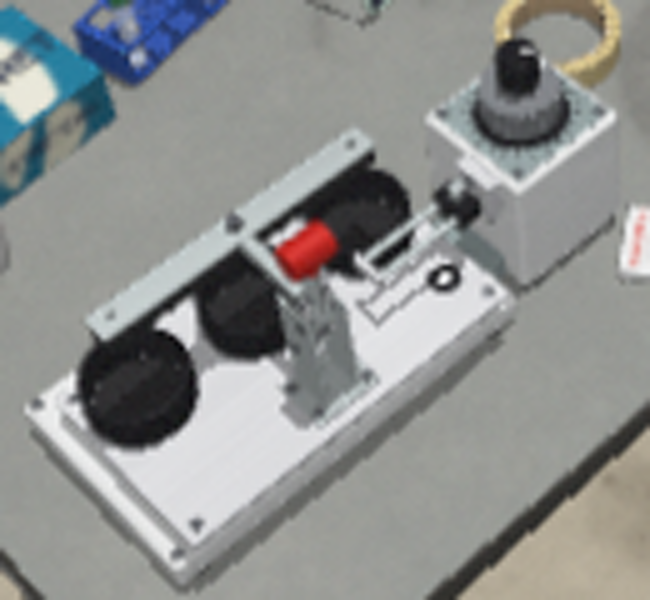

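Top crop: target disc at crop (488,274), head at (525,238), knobs (655,192), rings (137,157),(300,157),(457,152); the scene crop shows the locked lever and target at (443,278).

```bash
python3 - <<'E'
from h import *
T=lambda U,V,z:onplane('top',(U+.5)/5-.5+110,(V+.5)/5-.5+165,z)[:2].round(4)
S=lambda U,V,z:onplane('scene',(U+.5)/5-.5+145,(V+.5)/5-.5+210,z)[:2].round(4)
for nm,pts,z in(('base',[(75,55),(553,50),(557,330),(72,347)],.03),('col',[(573,122),(740,120),(746,293),(573,296)],.118),('target',[(488,274)],.054),('tablecorner?screws',[(89,329),(513,321),(513,101)],.054),('ringtop',[(137,157),(300,157),(457,152)],.086),('head',[(525,238)],.118),('innertop',[(650,191)],.181),('outertop',[(657,200)],.148),('grip',[(235,270)],.215)):
    print(nm,[T(*p,z).tolist() for p in pts])
for nm,pts,z in(('target',[(443,278)],.054),('screws',[(196,524),(510,300)],.054),('ring0',[(137,385)],.086),('innertop',[(518,55)],.181),('head',[(457,195)],.11),('grip',[(308,249)],.203)):
    print('S',nm,[S(*p,z).tolist() for p in pts])
im=np.load('top1.npz')['im'];w=cloud('top',np.load('top1.npz')['d'])
roi=np.zeros(im.shape[:2],bool);roi[165:255,110:275]=1
for a,b in((.17,.19),(.14,.152),(.113,.123),(.025,.035),(.05,.058),(.145,.16),(.08,.09)):
    m=roi&(w[...,2]>a)&(w[...,2]<b);p=w[m];print(a,b,m.sum(),p.mean(0).round(4),p.min(0).round(3),p.max(0).round(3), cv2.minAreaRect((p[:,:2]*1000).astype(np.float32)))
k=roi&(w[...,2]>.145)&(w[...,2]<.16)&(w[...,1]>0);p=w[k]
print(np.polyfit(p[:,1],p[:,0],1),p.mean(0))
E
```

```text
base [[0.6443, 0.3026], [0.6433, 0.0177], [0.4756, 0.0149], [0.4697, 0.2988]]
col [[0.5824, -0.004], [0.5822, -0.0967], [0.4856, -0.0991], [0.4853, -0.0042]]
target [[0.5062, 0.052]]
tablecorner?screws [[0.4776, 0.2815], [0.4787, 0.0374], [0.6078, 0.0381]]
ringtop [[0.572, 0.247], [0.5706, 0.1544], [0.5722, 0.0653]]
head [[0.5178, 0.0223]]
innertop [[0.5329, -0.0514]]
outertop [[0.5332, -0.0527]]
grip [[0.4898, 0.1567]]
S target [[0.5085, 0.051]]
S screws [[0.4783, 0.2802], [0.4628, 0.0314]]
S ring0 [[0.5655, 0.2547]]
S innertop [[0.5324, -0.0496]]
S head [[0.5191, 0.0233]]
S grip [[0.4926, 0.1565]]
0.17 0.19 94 [ 0.5331 -0.0505  0.1806] [ 0.52  -0.063  0.171] [ 0.546 -0.036  0.186] ((533.5347290039062, -50.07827377319336), (26.12166976928711, 26.749984741210938), 2.9832775592803955)
0.14 0.152 551 [0.5449 0.0726 0.1485] [ 0.479 -0.079  0.14 ] [0.583 0.266 0.152] ((531.1770629882812, 93.0428695678711), (103.32854461669922, 344.88134765625), 0.2728527784347534)
0.113 0.123 845 [ 0.5306 -0.0436  0.1182] [ 0.479 -0.098  0.113] [0.583 0.173 0.123] ((531.6530151367188, 37.66050720214844), (97.4755630493164, 273.1020812988281), 1.5261883735656738)
0.025 0.035 907 [0.6052 0.1208 0.0298] [ 0.475 -0.143  0.025] [0.667 0.304 0.035] ((562.1869506835938, 79.63446044921875), (182.34164428710938, 457.7012939453125), 3.578418254852295)
0.05 0.058 2484 [0.527  0.1564 0.054 ] [ 0.466 -0.097  0.05 ] [0.616 0.291 0.058] ((540.8466186523438, 96.91355895996094), (150.19895935058594, 388.478271484375), 0.1767362505197525)
0.145 0.16 934 [0.5581 0.1129 0.1516] [ 0.481 -0.077  0.145] [0.583 0.266 0.16 ] ((532.0972290039062, 94.21963500976562), (101.4769515991211, 342.5365905761719), 0.2728528082370758)
0.08 0.09 323 [0.5603 0.1339 0.0854] [ 0.479 -0.099  0.08 ] [0.609 0.288 0.09 ] ((543.6287231445312, 94.42765045166016), (387.2034606933594, 129.87161254882812), 89.42259216308594)
[-0.00083119  0.56529424] [0.5651629 0.1580153 0.1525131]
```

servo_tool --deltas '[20, 36, 0, -0.05, 0, 40, 72, 0, -0.1, 0, 60, 108, 0, -0.15, 0, 80, 144, 0, -0.2, 0, 100, 180, 0, -0.25, 0, 120, 216, 0, -0.33, 0, 140, 252, 0, -0.33, 0, 160, 288, 0, -0.33, 0, 180, 324, 0, -0.33, 0, 200, 360, 0, -0.33, 0, 220, 396, 0, -0.33, 0, 240, 432, 0, -0.33, 0, 260, 468, 0, -0.33, 0, 280, 504, 0, -0.33, 0, 296, 533, 0, -0.33, 0, 306, 551, 0, -0.33, 0, 311, 560, 0, -0.33, 0, 311, 560, 0, -0.33, 0, 311, 560, 0, -0.33, 0]'

```text
time_s: 1.68
eef_pos: [0.5319, -0.0521, 0.2477]
orientation: [3.141, 0.028, -0.003]
ft_force: [0.0, 0.1, -0.0]
gripper_width: 0.998
gripper_force: 0.0
```

servo_tool --deltas '[1, 1.5, -15, 0, 0, 1, 1.5, -35, 0, 0, 1, 1.5, -55, 0, 0, 1, 1.5, -70, 0, 0, 1, 1.5, -77, 0, 0, 1, 1.5, -77, 0, 0, 1, 1.5, -77, 0, 0.3, 1, 1.5, -77, 0, 0.6, 1, 1.5, -77, 0, 0.8, 1, 1.5, -77, 0, 0.8, 1, 1.5, -77, 0, 0.8, 1, 1.5, -77, 0, 0.8, 1, 1.5, -77, 0, 0.8]'

```text
time_s: 2.77
eef_pos: [0.5342, -0.0498, 0.1725]
orientation: [3.141, 0.028, 0.002]
ft_force: [-1.8, -0.5, 5.3]
gripper_width: 0.308
gripper_force: 59.0
```

servo_tool --deltas '[0, 0, 0, 0.05, 0.8, 0, 0, 0, 0.15, 0.8, 0, 0, 0, 0.25, 0.8, 0, 0, 0, 0.35, 0.8, 0, 0, 0, 0.45, 0.8, 0, 0, 0, 0.55, 0.8, 0, 0, 0, 0.65, 0.8, 0, 0, 0, 0.75, 0.8, 0, 0, 0, 0.85, 0.8, 0, 0, 0, 0.95, 0.8, 0, 0, 0, 1.05, 0.8, 0, 0, 0, 1.15, 0.8, 0, 0, 0, 1.25, 0.8, 0, 0, 0, 1.35, 0.8, 0, 0, 0, 1.45, 0.8, 0, 0, 0, 1.5, 0.8, 0, 0, 0, 1.5, 0.8]'

```text
time_s: 4.18
eef_pos: [0.5365, -0.0522, 0.1725]
orientation: [2.275, 2.157, 0.005]
ft_force: [3.8, -2.5, 0.3]
gripper_width: 0.307
gripper_force: 58.9
```

servo_tool --deltas '[0, 0, 0, 0.05, 0.8, 0, 0, 0, 0.15, 0.8, 0, 0, 0, 0.25, 0.8, 0, 0, 0, 0.35, 0.8, 0, 0, 0, 0.45, 0.8, 0, 0, 0, 0.55, 0.8, 0, 0, 0, 0.65, 0.8, 0, 0, 0, 0.75, 0.8, 0, 0, 0, 0.85, 0.8, 0, 0, 0, 0.95, 0.8, 0, 0, 0, 1.05, 0.8, 0, 0, 0, 1.15, 0.8, 0, 0, 0, 1.25, 0.8, 0, 0, 0, 1.33, 0.8, 0, 0, 0, 1.35, 0.8, 0, 0, 0, 1.35, 0.8, 0, 0, 0, 1.35, 0.8]'

```text
time_s: 5.6
eef_pos: [0.539, -0.0504, 0.1726]
orientation: [0.427, 3.099, 0.004]
ft_force: [8.5, -0.9, -4.4]
gripper_width: 0.307
gripper_force: 59.2
```

```bash
python3 - <<'E'
from h import *
o=monitor.get_obs();print(o['joints'],o['torque'])
for n in('top','scene'):
    im,d=grab(n); np.savez(n+'2.npz',im=im,d=d)
    r=im[165:255,110:270] if n=='top' else im[210:330,145:275]
    r=cv2.resize(r,None,fx=5,fy=5,interpolation=cv2.INTER_CUBIC)
    if n=='top': a=r
    else: b=cv2.resize(r[:,:],(488,450))
c=np.hstack([a[:,300:612],b]);cv2.imwrite('pics/t2.png',c[:,:,::-1])
E
```

```text
[ 0.73642544  0.3778291  -0.84051206  1.90592217  0.33536374  0.98986728
  1.0438763 ] [-0.31121684 -1.89412037  0.06696929]
```

View pics/t2.png

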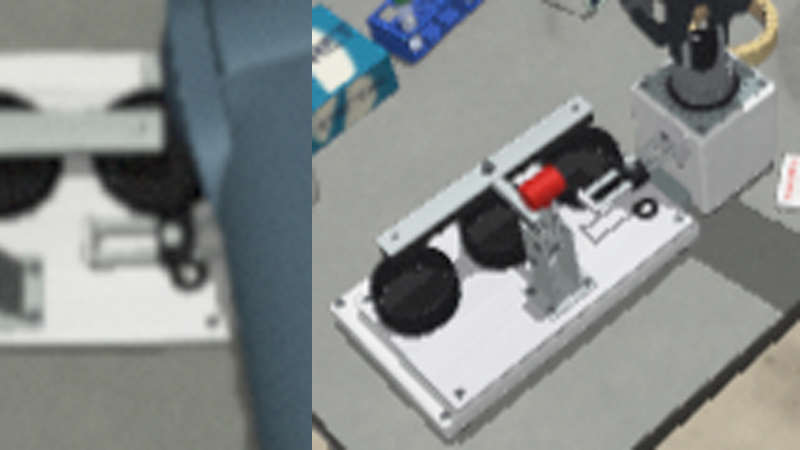

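Top half: head now at crop (176+300,235), target (188+300,274) unchanged; scene half shows head left along the rods. Let me measure head/target by dark-blob centroids.

```bash
cat >> h.py <<'E'
def headpos(imt,ims,wt,ws,tag=''):
    # head top from depth (z .108-.125) in sampler region
    for n,w,im in(('top',wt,imt),('scene',ws,ims)):
        m=(w[...,2]>.107)&(w[...,2]<.124)&(w[...,1]>.008)&(w[...,1]<.085)&(w[...,0]>.49)&(w[...,0]<.545)&(im.max(-1)<90)
        p=w[m]; print(tag,n,'head',len(p),p.mean(0).round(4) if len(p) else '',((p.min(0)+p.max(0))/2).round(4) if len(p) else '')
        m=(abs(w[...,2]-.054)<.006)&(w[...,1]>.03)&(w[...,1]<.08)&(w[...,0]>.48)&(w[...,0]<.545)
        g=im.mean(-1); q=m&(g<110); p=w[q]; print(tag,n,'disc',len(p),p.mean(0).round(4) if len(p) else '',((p.min(0)+p.max(0))/2).round(4) if len(p) else '')
E
python3 - <<'E'
from h import *
for k in '12':
    a=np.load(f'top{k}.npz');b=np.load(f'scene{k}.npz')
    headpos(a['im'],b['im'],cloud('top',a['d']),cloud('scene',b['d']),k)
E
```

```text
1 top head 23 [0.5176 0.0215 0.109 ] [0.5182 0.0225 0.1108]
1 top disc 26 [0.5063 0.0496 0.0544] [0.5147 0.0497 0.0543]
1 scene head 5 [0.5231 0.027  0.1087] [0.5228 0.0257 0.109 ]
1 scene disc 22 [0.5115 0.0506 0.054 ] [0.5211 0.0573 0.0535]
2 top head 25 [0.5178 0.0505 0.1092] [0.5187 0.0503 0.11  ]
2 top disc 34 [0.512  0.0485 0.0549] [0.5214 0.047  0.0548]
2 scene head 7 [0.5135 0.053  0.108 ] [0.5135 0.0529 0.1081]
2 scene disc 26 [0.5132 0.0502 0.0533] [0.5222 0.0546 0.053 ]
```

servo_tool --deltas '[0, 0, 0, 0, 0.5, 0, 0, 0, 0, 0, 0, 0, 0, 0, 0, 0, 0, 0, 0, 0, 1, 0, 0, -0.1, 0, 2, 0, 0, -0.2, 0, 2, 0, 0, -0.3, 0, 2, 0, 0, -0.4, 0, 2, 0, 0, -0.5, 0, 2, 0, 0, -0.6, 0, 2, 0, 0, -0.7, 0, 2, 0, 0, -0.8, 0, 2, 0, 0, -0.9, 0, 2, 0, 0, -1.0, 0, 2, 0, 0, -1.1, 0, 2, 0, 0, -1.2, 0, 2, 0, 0, -1.3, 0, 2, 0, 0, -1.4, 0, 2, 0, 0, -1.5, 0, 2, 0, 0, -1.6, 0]'

```text
time_s: 7.37
eef_pos: [0.535, -0.0493, 0.171]
orientation: [-2.535, -1.855, 0.001]
ft_force: [-0.4, 0.2, 0.6]
gripper_width: 0.999
gripper_force: 0.0
```

servo_tool --deltas '[0, 0, -10, 0, 0, 0, 0, -20, 0, 0, 0, 0, -28, 0, 0, 0, 0, -32, 0, 0, 0, 0, -32, 0, 0, 0, 0, -32, 0, 0]'

```text
time_s: 7.87
eef_pos: [0.5351, -0.0495, 0.1385]
orientation: [-2.53, -1.861, 0.001]
ft_force: [0.1, -0.5, 0.1]
gripper_width: 0.997
gripper_force: 0.0
```

servo_tool --deltas '[0, 0, 0, 0, 0.2, 0, 0, 0, 0, 0.4, 0, 0, 0, 0, 0.6, 0, 0, 0, 0, 0.6, 0, 0, 0, 0, 0.6, 0, 0, 0, 0, 0.6, 0, 0, 0, 0, 0.6]'

```text
time_s: 8.45
eef_pos: [0.5368, -0.0498, 0.1404]
orientation: [2.53, 1.86, 0.003]
ft_force: [0.6, -0.6, 6.3]
gripper_width: 0.634
gripper_force: 63.4
```

servo_tool --deltas '[0, 0, 0, 0.05, 0.6, 0, 0, 0, 0.15, 0.6, 0, 0, 0, 0.25, 0.6, 0, 0, 0, 0.35, 0.6, 0, 0, 0, 0.45, 0.6, 0, 0, 0, 0.55, 0.6, 0, 0, 0, 0.65, 0.6, 0, 0, 0, 0.75, 0.6, 0, 0, 0, 0.85, 0.6, 0, 0, 0, 0.95, 0.6, 0, 0, 0, 1.03, 0.6, 0, 0, 0, 1.05, 0.6, 0, 0, 0, 1.05, 0.6, 0, 0, 0, 1.05, 0.6]'

```text
time_s: 9.62
eef_pos: [0.5369, -0.0498, 0.1404]
orientation: [1.256, 2.877, 0.001]
ft_force: [-0.1, -0.7, 5.5]
gripper_width: 0.631
gripper_force: 63.8
```

```bash
python3 - <<'E'
from h import *
L=[]
for n in('top','scene'):
    im,d=grab(n); np.savez(n+'3.npz',im=im,d=d); L+=[im,cloud(n,d)]
headpos(L[0],L[2],L[1],L[3],'3')
# crop around target, each x16
out=[]
for n,im in(('top',L[0]),('scene',L[2])):
    u,v=proj(n,[.515,.05,.06])[0].round().astype(int); print(n,u,v)
    c=cv2.resize(im[v-15:v+16,u-12:u+13],(400,496),interpolation=cv2.INTER_CUBIC);out.append(c)
    # predicted subpixel px of candidate points
    for P in([.518,.0505,.118],[.518,.0505,.054],[.518,.0505,.063]):
        q=proj(n,P)[0]; print(P,((q-[u-12,v-15]+.5)*16-.5).round(1))
cv2.imwrite('pics/t3.png',np.hstack(out)[:,:,::-1])
E
```

```text
3 top head 18 [0.5179 0.0496 0.1086] [0.5185 0.0515 0.1088]
3 top disc 12 [0.5221 0.0459 0.0545] [0.5236 0.0461 0.054 ]
3 scene head 6 [0.5148 0.0523 0.108 ] [0.5152 0.0515 0.1083]
3 scene disc 28 [0.5199 0.0495 0.0538] [0.519  0.0485 0.0534]
top 208 216
[0.518, 0.0505, 0.118] [141.4 188.1]
[0.518, 0.0505, 0.054] [195.4 237.1]
[0.518, 0.0505, 0.063] [188.1 230.5]
scene 232 263
[0.518, 0.0505, 0.118] [165.3  70.5]
[0.518, 0.0505, 0.054] [190.6 255.7]
[0.518, 0.0505, 0.063] [187.2 230.5]
```

View pics/t3.png

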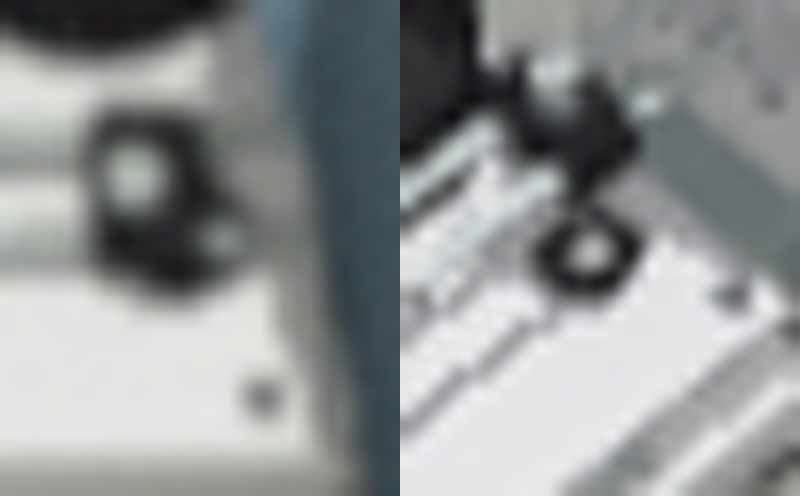

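Head with white cap: top crop (137,178), scene crop (150,78); target disc in scene crop at (188,250), spot visible in top at ~(222,235), partly hidden. Triangulating.

```bash
python3 - <<'E'
from h import *
def tri(a,b):
    Pm=[];
    for n in('top','scene'):
        K,R,t=cam(n);Pm.append(K@np.c_[R,t])
    X=cv2.triangulatePoints(Pm[0],Pm[1],np.array(a,float),np.array(b,float));return (X[:3]/X[3]).ravel()
f=lambda o,U,V:((U+.5)/16-.5+o[0],(V+.5)/16-.5+o[1])
ot=(208-12,216-15);os=(232-12,263-15)
print('cap',tri(f(ot,137,178),f(os,150,78)))
for z in(.118,.12,.125):print(z,onplane('top',*f(ot,137,178),z)[:2],onplane('scene',*f(os,150,78),z)[:2])
print('target scene',onplane('scene',*f(os,188,250),.054)[:2])
# dark disc subpixel in scene, before and after
for k in '123':
  for n in ('scene','top'):
    im=np.load(f'{n}{k}.npz')['im'].astype(float).mean(-1)
    u,v=proj(n,[.515,.05,.056])[0].round().astype(int)
    c=im[v-7:v+8,u-7:u+8]
    print(k,n,u-7,v-7);print(c.astype(int)) if k!='2' else 0
E
```

```text
cap [0.5206031  0.05208671 0.11443728]
0.118 [0.51976041 0.05126418] [0.51880055 0.05397069]
0.12 [0.51947375 0.05095558] [0.51751264 0.05486569]
0.125 [0.51875709 0.05018408] [0.51429288 0.05710321]
target scene [0.5195258  0.04989796]
1 scene 225 257
[[ 91  36 112 208 221 208 194 165 131 151 158 150 114 106 106]
 [ 31  25 158 185 209 193 150 140 141 143 153 115 106 106 106]
 [ 27  59 158 196 185 165 145 141 142 143 137 120 105 104 106]
 [ 98 137 197 177 156 143 141 167 148 146 144 138 120 105 104]
 [175 190 187 172 146 166 172 219 185 174 150 143 148 159 123]
 [189 167 199 153 168 217 222 212 203 202 143 136 143 223 186]
 [162 144 141 166 218 217 205 135  58  31  50  98 167 220 229]
 [147 167 172 218 224 175  78  42 139 149  73  57 205 223 221]
 [168 215 223 224 224 122  41  91 229 226 108  42 169 219 222]
 [218 223 224 224 213 109  40 121 217 150  64  59 179 219 222]
 [223 224 214 210 156 150 116  64  47  47  83 140 217 222 222]
 [224 214 156 171 177 221 205 152 140 142 169 217 222 223 223]
 [214 157 171 221 226 225 225 224 224 223 223 221 223 223 224]
 [157 173 221 227 226 225 22
[... 2310 characters left out ...]
6  92]
 [136  97 130 141 115  69  40  35  52  81 113 129 134 124  98]
 [128  70  73  80  70  53  40  48  71  83  96 115 121 118  95]
 [116  58  34  42  41  41  47  76 113 120 103 109 114 113  97]
 [112  59  34  34  37  39  44  74 116 123 111 112 115 114 105]
 [123  81  60  48  38  30  33  47  77  99 121 132 126 121 111]
 [176 137 114  98  65  46  41  63  94 133 169 173 144 131 116]
 [217 195 177 149 121 108 103 129 164 190 212 204 158 134 120]
 [226 223 217 196 184 178 177 192 215 222 224 213 160 135 121]
 [226 225 224 220 221 221 219 222 226 227 226 216 169 138 126]
 [226 226 226 227 227 227 227 227 227 227 228 221 191 151 126]
 [228 227 227 227 228 227 227 228 227 226 222 220 204 164 134]]
```

servo_tool --deltas '[0, 0, 0, 0.05, 0.6, 0, 0, 0, 0.1, 0.6, 0, 0, 0, 0.1, 0.6, 0, 0, 0, 0.1, 0.4, 0, 0, 0, 0.1, 0.1, 0, 0, 0, 0.1, 0, 0, 0, 0, 0.1, 0, 0, 0, 0, 0.1, 0, 0, 0, 10, 0.1, 0, 0, 0, 30, 0.1, 0, 0, 0, 60, 0.1, 0, 0, 0, 90, 0.1, 0, 0, 0, 120, 0.1, 0, 0, 0, 150, 0.1, 0, 0, 0, 150, 0.1, 0, 0, 0, 150, 0.1, 0]'

```text
time_s: 11.05
eef_pos: [0.5371, -0.0492, 0.2922]
orientation: [1.11, 2.933, 0.001]
ft_force: [-0.4, 1.0, -0.5]
gripper_width: 1.0
gripper_force: 0.0
```

```bash
python3 - <<'E'
from h import *
L=[]
for n in('top','scene'):
    im,d=grab(n); np.savez(n+'4.npz',im=im,d=d); L+=[im,cloud(n,d)]
w=L[1];im=L[0]
r=(im[...,0]>120)&(im[...,1]<70)&(w[...,1]>.1)&(w[...,0]<.6)&(w[...,2]>.18);p=w[r];print('red',r.sum(),p.mean(0),(p.min(0)+p.max(0))/2,np.ptp(p,0))
w=L[3];im=L[2];r=(im[...,0]>110)&(im[...,1]<70)&(w[...,1]>.1)&(w[...,0]<.6)&(w[...,2]>.18);p=w[r];print('redS',r.sum(),p.mean(0),(p.min(0)+p.max(0))/2,np.ptp(p,0))
o=monitor.get_obs();print(o['eef_pos'],o['joints'])
out=[]
for n,im in(('top',L[0]),('scene',L[2])):
    u,v=proj(n,[.515,.05,.06])[0].round().astype(int)
    out.append(cv2.resize(im[v-15:v+16,u-12:u+13],(400,496),interpolation=cv2.INTER_CUBIC))
cv2.imwrite('pics/t4.png',np.hstack(out)[:,:,::-1])
E
```

```text
red 82 [0.50130489 0.15805917 0.21367631] [0.50093774 0.15815191 0.21406116] [0.01855528 0.02905136 0.0111475 ]
redS 85 [0.4986461  0.16095341 0.20975363] [0.50182303 0.15949668 0.20270034] [0.02228771 0.03219444 0.02916366]
[ 0.53488682 -0.04960699  0.28881786] [ 0.75317431  0.22275027 -0.82939803  1.78979841  0.17546911  1.20643557
  0.72007821]
```

View pics/t4.png

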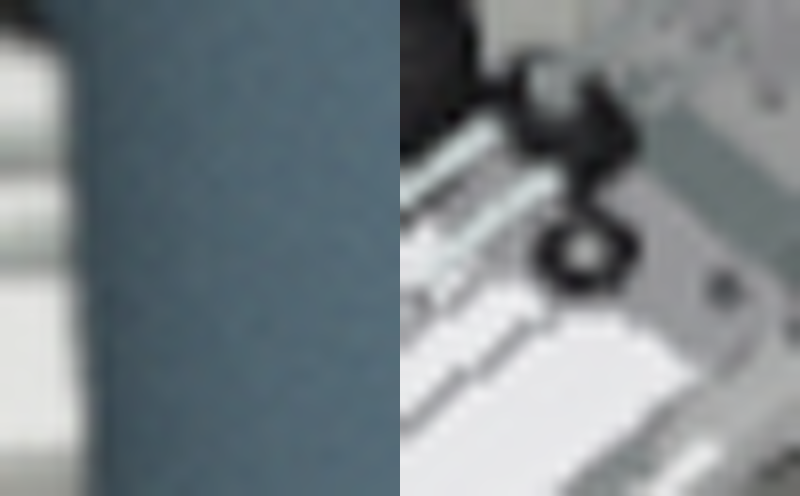

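servo_tool --deltas '[-3, 20, 0, 0.06, 0, -6, 40, 0, 0.12, 0, -10, 65, 0, 0.2, 0, -15, 100, 0, 0.3, 0, -20, 130, 0, 0.4, 0, -25, 160, 0, 0.5, 0, -28, 185, 0, 0.6, 0, -31, 200, 0, 0.7, 0, -32, 208, 0, 0.724, 0, -32, 208, 0, 0.724, 0, -32, 208, 0, 0.724, 0, -32, 208, -15, 0.724, 0, -32, 208, -40, 0.724, 0, -32, 208, -65, 0.724, 0, -32, 208, -80, 0.724, 0, -32, 208, -80, 0.724, 0, -32, 208, -80, 0.724, 0]'

```text
time_s: 12.57
eef_pos: [0.5033, 0.1565, 0.2083]
orientation: [-0.004, -3.139, 0.002]
ft_force: [-0.3, 0.3, -0.0]
gripper_width: 1.002
gripper_force: 0.0
```

servo_tool --deltas '[0, 0, 0, 0, 0.2, 0, 0, 0, 0, 0.4, 0, 0, 0, 0, 0.6, 0, 0, 0, 0, 0.8, 0, 0, 0, 0, 0.8, 0, 0, 0, 0, 0.8, 0, 0, 0, 0, 0.8, 0, 0, 0, 0, 0.8]'

```text
time_s: 13.23
eef_pos: [0.5042, 0.1601, 0.2107]
orientation: [-0.002, 3.139, 0.003]
ft_force: [-0.4, 2.0, 5.1]
gripper_width: 0.364
gripper_force: 61.7
```

```bash
python3 - <<'E'
from h import *
im,d=grab('scene');c=cv2.resize(im[200:300,160:280],None,fx=5,fy=5,interpolation=cv2.INTER_CUBIC)
cv2.imwrite('pics/g.png',c[:,:,::-1])
E
```

```text
(no output)
```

View pics/g.png

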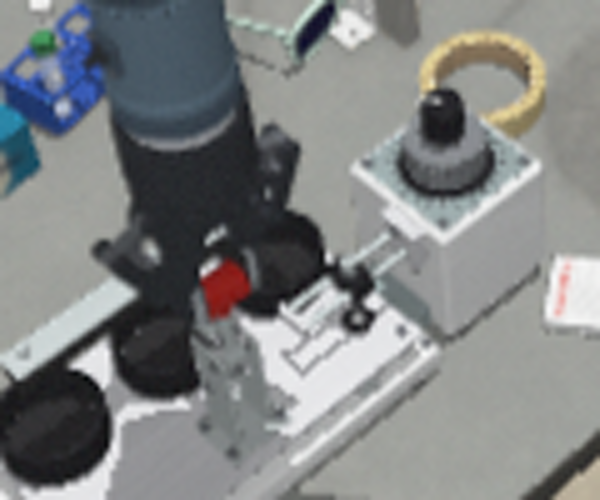

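Grip pinched at its ends (scene crop (225,288)); leading it round the pivot.

servo_tool --deltas '[-6.5, 2, -0.3, 0, 0.8, -12.9, 2, -1.3, 0, 0.8, -19.2, 2, -2.9, 0, 0.8, -28.3, 2, -6.5, 0, 0.8, -36.7, 2, -11.4, 0, 0.8, -44.3, 2, -17.4, 0, 0.8, -50.9, 2, -24.6, 0, 0.8, -56.4, 2, -32.7, 0, 0.8, -60.6, 2, -41.4, 0, 0.8, -63.4, 2, -50.8, 0, 0.8, -64.8, 2, -59, 0, 0.8, -64.8, 2, -60, 0, 0.8, -64.8, 2, -60, 0, 0.8]'

```text
time_s: 14.37
eef_pos: [0.4354, 0.1599, 0.1483]
orientation: [0.003, -3.136, 0.005]
ft_force: [-7.1, -0.8, 5.8]
gripper_width: 0.362
gripper_force: 90.9
```

servo_tool --deltas '[0, 0, 0, 0, 0.5, 0, 0, 0, 0, 0.2, 0, 0, 0, 0, 0, 0, 0, 0, 0, 0, -4, 0, 0, 0, 0, -8, 0, 10, 0, 0, -8, 0, 40, 0, 0, -8, 0, 75, 0, 0, -8, 0, 110, 0, 0, -8, 0, 145, 0, 0, -8, 0, 170, 0, 0, -8, -5, 175, -0.1, 0, -8, -30, 175, -0.2, 0, -5, -60, 175, -0.3, 0, 0, -95, 175, -0.4, 0, 5, -130, 175, -0.5, 0, 10, -165, 175, -0.6, 0, 15, -200, 175, -0.7, 0, 18, -235, 175, -0.785, 0, 20, -270, 175, -0.785, 0]'

```text
time_s: 16.03
eef_pos: [0.4585, -0.1111, 0.3243]
orientation: [1.205, 2.901, -0.001]
ft_force: [0.5, -0.4, 0.5]
gripper_width: 1.0
gripper_force: 0.0
```

servo_tool --deltas '[0, -35, 0, 0, 0, 0, -70, 0, 0, 0, 0, -105, 0, 0, 0, 2, -140, 0, 0, 0, 4, -175, 0, 0, 0, 5, -210, 0, 0, 0, 6, -245, 0, 0, 0, 7, -260, 0, 0, 0, 7, -270, 0, 0, 0, 7, -270, 0, 0, 0, 7, -270, 0, 0, 0]'

```text
time_s: 16.95
eef_pos: [0.4661, -0.3779, 0.3241]
orientation: [-1.199, -2.903, -0.002]
ft_force: [-0.1, 0.5, 0.3]
gripper_width: 1.0
gripper_force: 0.0
```

```bash
python3 - <<'E'
from h import *
o=monitor.get_obs();print(o['eef_pos'],o['joints'],o['ft_force'])
L={}
for n in('top','scene'):
    im,d=grab(n); np.savez(n+'5.npz',im=im,d=d); L[n]=(im,cloud(n,d))
for n in L:
    I,W=L[n]; m=(I.min(-1)>150)&(abs(W[...,2]-.076)<.012)&(W[...,1]<-.1)
    k,l,s,ce=cv2.connectedComponentsWithStats(m.astype(np.uint8))
    for i in range(1,k):
        if 30<s[i,4]<600: p=W[l==i];print(n,s[i,4],p.mean(0).round(4),((p.max(0)+p.min(0))/2).round(4))
im=L['top'][0];a=cv2.resize(im[165:255,110:270],None,fx=5,fy=5,interpolation=cv2.INTER_CUBIC)
cv2.imwrite('pics/t5.png',a[:,:,::-1])
E
```

```text
[ 0.46614874 -0.37793121  0.32412759] [ 1.1441657   0.29926185 -0.6464761   1.60524065  0.18384037  1.30020208
  1.25698205] [-0.13176396  0.52697862  0.34650116]
top 269 [ 0.5662 -0.327   0.0759] [ 0.5671 -0.328   0.0771]
top 240 [ 0.4592 -0.412   0.0761] [ 0.4583 -0.4131  0.0759]
scene 34 [ 3.1139 -0.3581  0.0668] [ 3.1248 -0.3622  0.0687]
scene 40 [ 0.8375 -0.3407  0.0766] [ 0.8416 -0.3474  0.076 ]
scene 117 [ 0.5654 -0.3257  0.0746] [ 0.5667 -0.3267  0.0742]
scene 129 [ 0.4558 -0.4125  0.0744] [ 0.4572 -0.4135  0.0733]
```

View pics/t5.png

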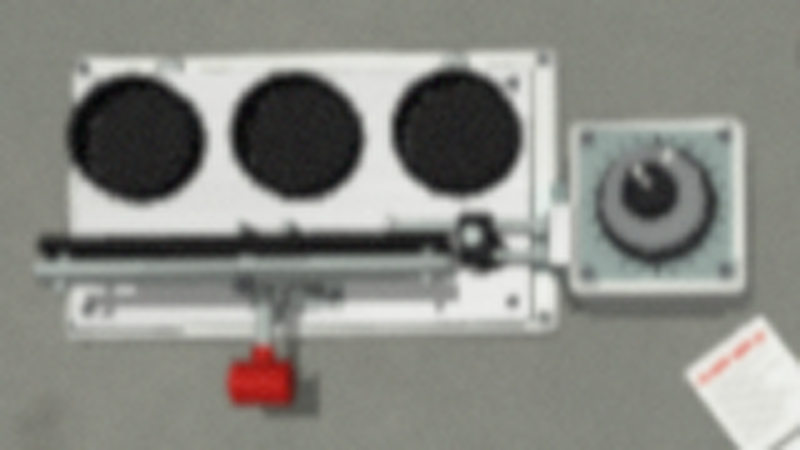

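Clamp open (grip at crop (262,378), bar upright); rings clear at crop (138,137),(298,135),(457,132). Jar B has been bumped to about (0.459,-0.412).

```bash
python3 - <<'E'
from h import *
from scipy.optimize import least_squares
for n in('top','scene'):
    z=np.load(n+'5.npz');im=z['im'].astype(np.float32).mean(-1)
    K,R,t=cam(n);o=-R.T@t
    s=8
    for y in(.247,.155,.064):
        c=proj(n,[.584,y,.086])[0].round().astype(int);h=20
        p=cv2.resize(im[c[1]-h:c[1]+h,c[0]-h:c[0]+h],None,fx=s,fy=s,interpolation=cv2.INTER_CUBIC)
        m=(p<105).astype(np.uint8)
        k,l,st,ce=cv2.connectedComponentsWithStats(m);i=l[h*s,h*s]
        cs,_=cv2.findContours((l==i).astype(np.uint8),cv2.RETR_EXTERNAL,cv2.CHAIN_APPROX_NONE);ct=max(cs,key=len)[:,0]
        W=np.array([onplane(n,(u+.5)/s-.5+c[0]-h,(v+.5)/s-.5+c[1]-h,.086)[:2] for u,v in ct])
        away=np.array([.584,y])-o[:2];away/=np.linalg.norm(away)
        x0=np.array([.584,y])
        for _ in range(5):
            a=(W-x0);q=W[(a@away>.010)&(np.hypot(*a.T)<.046)&(np.hypot(*a.T)>.028)]
            r=least_squares(lambda p:np.hypot(*(q-p[:2]).T)-p[2],[*x0,.0365],loss='soft_l1',f_scale=.001);x0=r.x[:2]
        r2=least_squares(lambda p:np.hypot(*(q-p[:2]).T)-.0365,x0,loss='soft_l1',f_scale=.001)
        print(n,y,len(q),r.x.round(4),r2.x.round(4))
E
```

```text
top 0.247 224 [0.5847 0.2539 0.0344] [0.583  0.2518]
top 0.155 228 [0.5856 0.1596 0.0343] [0.5839 0.1575]
top 0.064 226 [0.5861 0.0678 0.0344] [0.5842 0.066 ]
scene 0.247 200 [0.5871 0.2511 0.0349] [0.5853 0.2516]Traceback (most recent call last):
  File "<stdin>", line 13, in <module>
  File "h.py", line 14, in onplane
    K,R,t=cam(n); r=R.T@np.linalg.inv(K)@[u,v,1]; o=-R.T@t
          ~~~^^^
  File "h.py", line 8, in cam
    p=vision.camera_params(n); return np.array(p['K'],float),cv2.Rodrigues(np.array(p['rvec'],float))[0],np.array(p['tvec'],float).ravel()
ValueError: time passes only in moves, steps and waits
```

servo_tool --deltas '[-2, -12, -20, 0, 0, -4, -33, -60, 0, 0, -4, -33, -100, 0, 0, -4, -33, -140, 0, 0, -4, -33, -180, 0, 0, -4, -33, -215, 0, 0, -4, -33, -245, 0, 0, -4, -33, -260, 0, 0, -4, -33, -266, 0, 0, -4, -33, -269, 0, 0, -4, -33, -269, 0, 0, -4, -33, -269, 0, 0]'

```text
time_s: 18.05
eef_pos: [0.4636, -0.4134, 0.0577]
orientation: [1.199, 2.899, -0.002]
ft_force: [0.5, 0.1, 1.2]
gripper_width: 1.002
gripper_force: 0.0
```

servo_tool --deltas '[0, 0, -3, 0, 0.15, 0, 0, -3, 0, 0.3, 0, 0, -3, 0, 0.5, 0, 0, -3, 0, 0.5, 0, 0, -3, 0, 0.5, 0, 0, -3, 0, 0.5, 0, 0, -3, 0, 0.5]'

```text
time_s: 18.63
eef_pos: [0.4627, -0.4139, 0.0541]
orientation: [1.201, 2.9, -0.003]
ft_force: [-1.0, 0.2, 5.9]
gripper_width: 0.656
gripper_force: 64.1
```

servo_tool --deltas '[0, 0, 0, 0, 0.2, 0, 0, 0, 0, 0, 0, 0, 0, 0, 0, 0, 0, 0, 0, 0, 0, 0, 0, -0.1, 0, 0, 0, 0, -0.22, 0, 0, 0, 0, -0.34, 0, 0, 0, 0, -0.46, 0, 0, 0, 0, -0.58, 0, 0, 0, 0, -0.7, 0, 0, 0, 0, -0.82, 0, 0, 0, 0, -0.94, 0, 0, 0, 0, -1.06, 0, 0, 0, 0, -1.18, 0, 0, 0, 0, -1.3, 0, 0, 0, 0, -1.42, 0, 0, 0, 0, -1.52, 0, 0, 0, 0, -1.57, 0, 0, 0, 0, -1.57, 0]'

```text
time_s: 20.22
eef_pos: [0.4617, -0.412, 0.0519]
orientation: [-2.901, -1.204, 0.001]
ft_force: [0.6, 0.1, -0.0]
gripper_width: 0.999
gripper_force: 0.0
```

servo_tool --deltas '[0, 0, 0, 0, 0.15, 0, 0, 0, 0, 0.3, 0, 0, 0, 0, 0.5, 0, 0, 0, 0, 0.5, 0, 0, 0, 0, 0.5, 0, 0, 0, 0, 0.5, 0, 0, 0, 0, 0.5]'

```text
time_s: 20.8
eef_pos: [0.4624, -0.413, 0.0528]
orientation: [2.9, 1.204, 0.001]
ft_force: [0.5, 0.6, 3.5]
gripper_width: 0.656
gripper_force: 64.1
```

```bash
python3 - <<'E'
from h import *
o=monitor.get_obs();print(o['eef_pos'],o['joints'],o['ft_force'],o['gripper_width'],o['gripper_force'])
for n in('top','scene'):
    I,d=grab(n);W=cloud(n,d); m=(I.min(-1)>130)&(abs(W[...,2]-.076)<.014)&(W[...,1]<-.1)&(W[...,0]<.61)&(W[...,1]>-.48)
    k,l,s,ce=cv2.connectedComponentsWithStats(m.astype(np.uint8))
    for i in range(1,k):
        if 8<s[i,4]<600: p=W[l==i];print(n,s[i,4],p.mean(0).round(4),((p.max(0)+p.min(0))/2).round(4),np.ptp(p,0))
E
```

```text
[ 0.46236691 -0.41295541  0.05283432] [ 0.80439458  0.5652809  -0.17797186  1.79122576  0.13302126  0.79522317
 -0.22329025] [0.54413872 0.56427464 3.46404668] 0.6558595313421247 64.0560507774353
top 158 [ 0.5905 -0.4644  0.0688] [ 0.5868 -0.4613  0.0699] [0.04515983 0.03732732 0.0130789 ]
top 279 [ 0.5656 -0.3269  0.0756] [ 0.5661 -0.3273  0.074 ] [0.05393302 0.05664978 0.01960243]
scene 75 [ 0.5866 -0.4623  0.0673] [ 0.5837 -0.4593  0.0675] [0.05246515 0.04036385 0.00995343]
scene 137 [ 0.5643 -0.3232  0.0735] [ 0.5659 -0.3245  0.0727] [0.05357044 0.05476857 0.02023407]
scene 37 [ 0.4699 -0.3971  0.0734] [ 0.4692 -0.4014  0.0724] [0.03787277 0.03645532 0.02068407]
```

servo_tool --deltas '[0, 0, 5, 0, 0.5, 0, 0, 20, 0, 0.5, 0, 0, 45, 0, 0.5, 0, 0, 75, 0, 0.5, 0, 0, 105, 0, 0.5, 0, 0, 135, 0, 0.5, 0, 0, 165, 0, 0.5, 0, 0, 195, 0, 0.5, 0, 0, 220, 0, 0.5, 2, 10, 235, 0, 0.5, 6, 30, 240, 0.08, 0.5, 11, 60, 240, 0.16, 0.5, 17, 90, 240, 0.24, 0.5, 23, 120, 240, 0.32, 0.5, 29, 150, 240, 0.4, 0.5, 34, 180, 240, 0.48, 0.5, 40, 210, 240, 0.56, 0.5, 46, 240, 240, 0.64, 0.5, 51, 270, 240, 0.72, 0.5, 57, 300, 240, 0.785, 0.5]'

```text
time_s: 22.57
eef_pos: [0.5171, -0.1111, 0.2909]
orientation: [-2.215, -2.224, 0.004]
ft_force: [0.9, -0.6, -1.5]
gripper_width: 0.653
gripper_force: 63.8
```

servo_tool --deltas '[6, 30, 0, 0, 0.5, 12, 60, 0, 0, 0.5, 17, 90, 0, 0, 0.5, 23, 120, 0, 0, 0.5, 29, 150, 0, 0, 0.5, 35, 180, 0, 0, 0.5, 41, 210, 0, 0, 0.5, 46, 240, 0, 0, 0.5, 52, 270, 0, 0, 0.5, 58, 300, 0, 0, 0.5, 63, 330, 0, 0, 0.5, 67, 352, 0, 0, 0.5, 69, 362, 0, 0, 0.5, 69, 365, 0, 0, 0.5, 69, 365, 0, 0, 0.5, 69, 365, 0, 0, 0.5, 69, 365, 0, 0, 0.5]'

```text
time_s: 23.98
eef_pos: [0.5883, 0.2494, 0.2919]
orientation: [2.223, 2.218, -0.003]
ft_force: [0.1, -0.3, -1.5]
gripper_width: 0.65
gripper_force: 63.8
```

```bash
python3 - <<'E'
from h import *
for i in range(3):
    I,d=grab('scene');o=monitor.get_obs();print(o['eef_pos'],o['orientation'],o['ft_force'])
print(o['joints'])
c=cv2.resize(I[190:310,130:290],None,fx=5,fy=5,interpolation=cv2.INTER_CUBIC)[:600]
cv2.imwrite('pics/p1.png',c[:,:,::-1])
E
```

```text
[0.58831008 0.24965139 0.29205641] [ 2.22330622  2.21778361 -0.00223525] [ 0.05454432 -0.37522172 -1.39357684]
[0.58829504 0.25006397 0.29223759] [ 2.22300613e+00  2.21831335e+00 -1.39650375e-03] [ 0.10007848  0.2766653  -1.17974807]
[0.58821941 0.25044308 0.2923368 ] [ 2.22262305e+00  2.21894053e+00 -9.20715106e-04] [-0.62273123 -0.7615086  -1.67744877]
[ 0.03834677  0.40723903 -0.65916411  1.54801991  0.25748732  1.2748303
 -0.65840106]
```

View pics/p1.png

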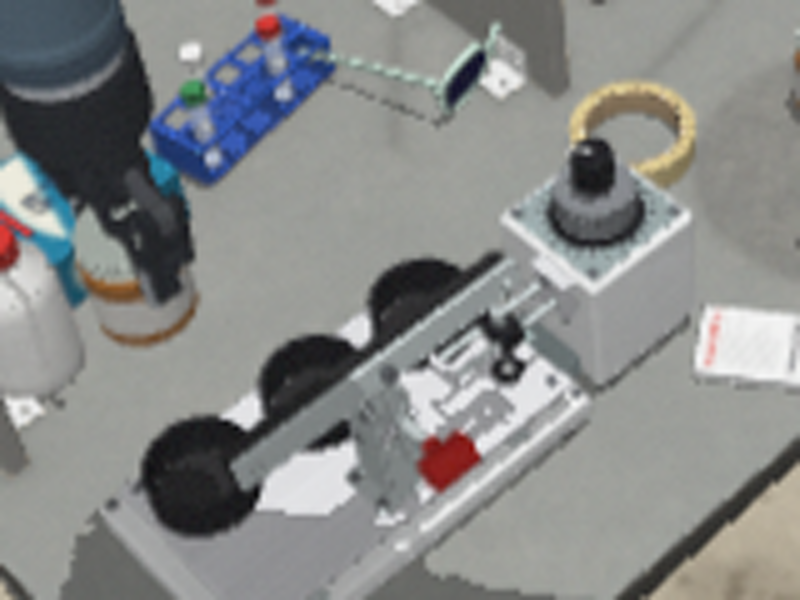

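Jar held level over the left ring. Descending to just above, then feeling for entry.

servo_tool --deltas '[0, 0, -20, 0, 0.5, 0, 0, -50, 0, 0.5, 0, 0, -80, 0, 0.5, 0, 0, -110, 0, 0.5, 0, 0, -135, 0, 0.5, 0, 0, -145, 0, 0.5, 0, 0, -150, 0, 0.5, 0, 0, -154, 0, 0.5, 0, 0, -157, 0, 0.5, 0, 0, -159, 0, 0.5, 0, 0, -160, 0, 0.5, 0, 0, -160, 0, 0.5]'

```text
time_s: 25.13
eef_pos: [0.5884, 0.2528, 0.1333]
orientation: [2.22, 2.222, 0.003]
ft_force: [-0.3, 0.1, -0.9]
gripper_width: 0.653
gripper_force: 63.9
```

servo_tool --deltas '[0, 0, -5, 0, 0.5, 0, 0, -10, 0, 0.5, 0, 0, -15, 0, 0.5, 0, 0, -20, 0, 0.5, 0, 0, -23, 0, 0.5, 0, 0, -25, 0, 0.5, 0, 0, -25, 0, 0.5]'

```text
time_s: 25.72
eef_pos: [0.5876, 0.2524, 0.1071]
orientation: [-2.22, -2.223, 0.001]
ft_force: [-0.6, -0.1, -1.7]
gripper_width: 0.654
gripper_force: 63.9
```

servo_tool --deltas '[0, 0, -1.5, 0, 0.5, 0, 0, -1.5, 0, 0.3, 0, 0, -1.5, 0, 0.12, 0, 0, -1.5, 0, 0.12, 0, 0, -1.5, 0, 0.12, 0, 0, 10, 0, 0.12, 0, 0, 35, 0, 0.12, 0, 0, 65, 0, 0.12, 0, 0, 100, 0, 0, 0, 0, 135, 0, 0, 0, 0, 165, 0, 0, 0, 0, 185, 0, 0, 0, -10, 190, 0.08, 0, -1, -40, 190, 0.16, 0, -2, -75, 190, 0.24, 0, -3, -110, 190, 0.32, 0, -4, -145, 190, 0.4, 0, -5, -180, 190, 0.48, 0, -6, -215, 190, 0.56, 0, -7, -250, 190, 0.64, 0]'

```text
time_s: 27.38
eef_pos: [0.5805, 0.001, 0.2984]
orientation: [1.402, 2.81, 0.0]
ft_force: [0.4, 0.2, -0.7]
gripper_width: 1.0
gripper_force: 0.0
```

servo_tool --deltas '[-1, -35, 0, 0.08, 0, -2, -70, 0, 0.145, 0, -3, -105, 0, 0.145, 0, -4, -140, 0, 0.145, 0, -5, -175, 0, 0.145, 0, -6, -210, 0, 0.145, 0, -7, -245, 0, 0.145, 0, -8, -280, 0, 0.145, 0, -9, -310, 0, 0.145, 0, -10, -325, 0, 0.145, 0, -11, -329, 0, 0.145, 0, -11, -329, 0, 0.145, 0, -11, -329, 0, 0.145, 0]'

```text
time_s: 28.47
eef_pos: [0.5706, -0.3236, 0.2976]
orientation: [-1.197, -2.905, -0.003]
ft_force: [1.0, 0.5, -0.0]
gripper_width: 1.0
gripper_force: 0.0
```

```bash
python3 - <<'E'
from h import *
o=monitor.get_obs();print(o['eef_pos'],o['ft_force'])
for n in('top','scene'):
    I,d=grab(n);np.savez(n+'6.npz',im=I,d=d);W=cloud(n,d); m=(I.min(-1)>140)&(W[...,2]>.06)&(W[...,2]<.14)&(W[...,0]<.63)&(W[...,0]>.4)&(W[...,1]>-.45)&(W[...,1]<.3)
    k,l,s,ce=cv2.connectedComponentsWithStats(m.astype(np.uint8))
    for i in range(1,k):
        if 25<s[i,4]<1600: p=W[l==i];print(n,s[i,4],p.mean(0).round(4),((p.max(0)+p.min(0))/2).round(4),np.median(p[:,2]))
E
```

```text
[ 0.57057022 -0.32355434  0.29761231] [ 1.02672403  0.5171623  -0.00737876]
top 295 [0.586  0.2509 0.1292] [0.5897 0.2522 0.1103] 0.12968431404728062
top 161 [ 0.5692 -0.3229  0.0761] [ 0.5673 -0.3226  0.0754] 0.07624791024122651
top 656 [ 0.5298 -0.0425  0.1166] [ 0.5355 -0.0287  0.1104] 0.11763122007585686
top 28 [0.529  0.0848 0.1002] [0.533  0.0848 0.0832] 0.10169997289168112
scene 29 [ 0.6079 -0.4445  0.0661] [ 0.6041 -0.4435  0.0667] 0.06605976117417157
scene 131 [ 0.5642 -0.324   0.074 ] [ 0.5664 -0.3249  0.0718] 0.0743856318367164
scene 605 [ 0.5113 -0.03    0.1025] [ 0.5343 -0.0214  0.0917] 0.11095173461077605
scene 43 [0.5213 0.0905 0.099 ] [0.5212 0.0828 0.0978] 0.09909656815210532
scene 225 [0.5838 0.2532 0.1281] [0.5845 0.2528 0.1251] 0.1283786078770674
```

servo_tool --deltas '[0, -1, -25, 0, 0, 0, -1, -60, 0, 0, 0, -1, -100, 0, 0, 0, -1, -140, 0, 0, 0, -1, -180, 0, 0, 0, -1, -210, 0, 0, 0, -1, -230, 0, 0, 0, -1, -240, 0, 0, 0, -1, -244, 0, 0, 0, -1, -244, 0, 0, 0, -1, -244, 0, 0.15, 0, -1, -244, 0, 0.3, 0, -1, -244, 0, 0.5, 0, -1, -244, 0, 0.5, 0, -1, -244, 0, 0.5, 0, -1, -244, 0, 0.5, 0, -1, -244, 0, 0.5]'

```text
time_s: 29.98
eef_pos: [0.572, -0.3286, 0.0563]
orientation: [1.199, 2.898, -0.001]
ft_force: [-0.2, -0.2, 6.3]
gripper_width: 0.647
gripper_force: 64.4
```

servo_tool --deltas '[0, 0, 0, 0, 0.2, 0, 0, 0, 0, 0, 0, 0, 0, 0, 0, 0, 0, 0, 0, 0, 0, 0, 0, -0.1, 0, 0, 0, 0, -0.22, 0, 0, 0, 0, -0.34, 0, 0, 0, 0, -0.46, 0, 0, 0, 0, -0.58, 0, 0, 0, 0, -0.7, 0, 0, 0, 0, -0.82, 0, 0, 0, 0, -0.94, 0, 0, 0, 0, -1.06, 0, 0, 0, 0, -1.18, 0, 0, 0, 0, -1.3, 0, 0, 0, 0, -1.42, 0, 0, 0, 0, -1.52, 0, 0, 0, 0, -1.57, 0, 0, 0, 0, -1.57, 0]'

```text
time_s: 31.57
eef_pos: [0.5695, -0.3272, 0.0528]
orientation: [-2.901, -1.204, 0.001]
ft_force: [0.7, -0.3, 0.0]
gripper_width: 1.002
gripper_force: 0.0
```

servo_tool --deltas '[0, 0, 0, 0, 0.15, 0, 0, 0, 0, 0.3, 0, 0, 0, 0, 0.5, 0, 0, 0, 0, 0.5, 0, 0, 0, 0, 0.5, 0, 0, 0, 0, 0.5, 0, 0, 0, 0, 0.5]'

```text
time_s: 32.15
eef_pos: [0.5702, -0.3278, 0.0536]
orientation: [2.901, 1.204, 0.001]
ft_force: [0.3, 0.3, 2.1]
gripper_width: 0.654
gripper_force: 64.3
```

servo_tool --deltas '[0, 0, 5, 0, 0.5, 0, 0, 20, 0, 0.5, 0, 0, 45, 0, 0.5, 0, 0, 75, 0, 0.5, 0, 0, 105, 0, 0.5, 0, 0, 135, 0, 0.5, 0, 0, 165, 0, 0.5, 0, 0, 195, 0, 0.5, 0, 0, 220, 0, 0.5, 1, 10, 235, 0, 0.5, 2, 30, 240, 0.08, 0.5, 3, 60, 240, 0.16, 0.5, 4, 90, 240, 0.24, 0.5, 5, 120, 240, 0.32, 0.5, 6, 150, 240, 0.4, 0.5, 7, 180, 240, 0.48, 0.5, 8, 210, 240, 0.56, 0.5, 9, 240, 240, 0.64, 0.5, 10, 270, 240, 0.72, 0.5, 11, 300, 240, 0.785, 0.5]'

```text
time_s: 33.82
eef_pos: [0.5794, -0.0253, 0.2928]
orientation: [-2.214, -2.227, 0.002]
ft_force: [-0.2, 0.3, -1.2]
gripper_width: 0.652
gripper_force: 63.8
```

servo_tool --deltas '[1, 30, 0, 0, 0.5, 2, 60, 0, 0, 0.5, 3, 90, 0, 0, 0.5, 5, 120, 0, 0, 0.5, 6, 150, 0, 0, 0.5, 7, 172, 0, 0, 0.5, 7, 183, 0, 0, 0.5, 7, 187, 0, 0, 0.5, 7, 187, 0, 0, 0.5, 7, 187, 0, 0, 0.5, 7, 187, 0, 0, 0.5, 7, 187, 0, 0, 0.5, 7, 187, 0, 0, 0.5]'

```text
time_s: 34.9
eef_pos: [0.5881, 0.1574, 0.2932]
orientation: [2.223, 2.219, -0.001]
ft_force: [0.3, 0.4, -1.6]
gripper_width: 0.656
gripper_force: 63.8
```

servo_tool --deltas '[0, 0, -20, 0, 0.5, 0, 0, -50, 0, 0.5, 0, 0, -80, 0, 0.5, 0, 0, -110, 0, 0.5, 0, 0, -135, 0, 0.5, 0, 0, -145, 0, 0.5, 0, 0, -150, 0, 0.5, 0, 0, -154, 0, 0.5, 0, 0, -157, 0, 0.5, 0, 0, -159, 0, 0.5, 0, 0, -160, 0, 0.5, 0, 0, -160, 0, 0.5]'

```text
time_s: 35.9
eef_pos: [0.5884, 0.1596, 0.1343]
orientation: [2.22, 2.222, 0.002]
ft_force: [-0.4, -0.2, -1.7]
gripper_width: 0.656
gripper_force: 64.0
```

servo_tool --deltas '[0, 0, -5, 0, 0.5, 0, 0, -10, 0, 0.5, 0, 0, -15, 0, 0.5, 0, 0, -20, 0, 0.5, 0, 0, -24, 0, 0.5, 0, 0, -26, 0, 0.5, 0, 0, -26.5, 0, 0.5, 0, 0, -26.5, 0, 0.5]'

```text
time_s: 36.57
eef_pos: [0.5877, 0.1593, 0.1076]
orientation: [2.22, 2.222, -0.002]
ft_force: [-2.1, -0.7, 5.0]
gripper_width: 0.655
gripper_force: 64.8
```

servo_tool --deltas '[0, 0, -1, 0, 0.3, 0, 0, -1, 0, 0.12, 0, 0, -1, 0, 0.12, 0, 0, -1, 0, 0.12, 0, 0, 10, 0, 0.12, 0, 0, 35, 0, 0.12, 0, 0, 65, 0, 0.12, 0, 0, 100, 0, 0, 0, 0, 135, 0, 0, 0, 0, 165, 0, 0, 0, 0, 185, 0, 0, -10, -20, 190, 0, 0, -20, -50, 190, 0, 0, -30, -85, 190, 0, 0, -40, -120, 190, 0, 0, -50, -155, 190, 0, 0, -60, -180, 190, 0, 0, -60, -195, 190, 0, 0, -60, -200, 190, 0, 0, -60, -200, 190, 0, 0]'

```text
time_s: 38.23
eef_pos: [0.5274, -0.0419, 0.2966]
orientation: [-2.223, -2.219, 0.0]
ft_force: [-0.6, -0.1, -0.6]
gripper_width: 0.998
gripper_force: 0.0
```

```bash
python3 - <<'E'
from h import *
o=monitor.get_obs();print(o['eef_pos'],o['orientation'],o['ft_force'])
L={}
for n in('top','scene'):
    I,d=grab(n);np.savez(n+'7.npz',im=I,d=d);W=cloud(n,d);L[n]=(I,W)
    m=(I.min(-1)>140)&(W[...,2]>.115)&(W[...,2]<.14)&(W[...,0]<.63)&(W[...,0]>.54)&(W[...,1]>.03)&(W[...,1]<.3)
    k,l,s,ce=cv2.connectedComponentsWithStats(m.astype(np.uint8))
    for i in range(1,k):
        if 25<s[i,4]<1600: p=W[l==i];print(n,s[i,4],p.mean(0).round(4),np.median(p[:,2]))
    r=(I[...,0]>100)&(I[...,1]<60)&(W[...,1]>.1)&(W[...,1]<.22)&(W[...,0]<.5)&(W[...,0]>.38)&(W[...,2]>.06);p=W[r];print(n,'red',r.sum(),p.mean(0).round(4),((p.min(0)+p.max(0))/2).round(4),p.max(0).round(4))
out=[cv2.resize(L['top'][0][165:255,110:240],(520,360),interpolation=cv2.INTER_CUBIC)]
c=L['scene'][0][220:310,150:220];out.append(cv2.resize(c,(280,360),interpolation=cv2.INTER_CUBIC))
cv2.imwrite('pics/j.png',np.hstack(out)[:,:,::-1])
E
```

```text
[ 0.52735789 -0.04185024  0.29664417] [-2.22332388e+00 -2.21901038e+00  4.62211468e-04] [-0.61983865 -0.0879994  -0.58007492]
top 294 [0.5859 0.1591 0.1298] 0.1299027779331778
top 287 [0.5851 0.251  0.1299] 0.12989167442582797
top red 107 [0.4383 0.1577 0.1523] [0.4406 0.1582 0.1516] [0.4544 0.1733 0.1593]
scene 203 [0.5847 0.1612 0.1282] 0.12827673807759224
scene 225 [0.5837 0.2525 0.1281] 0.12837577577305787
scene red 78 [0.4361 0.1618 0.1504] [0.4402 0.1612 0.149 ] [0.455  0.1767 0.1576]
```

View pics/j.png

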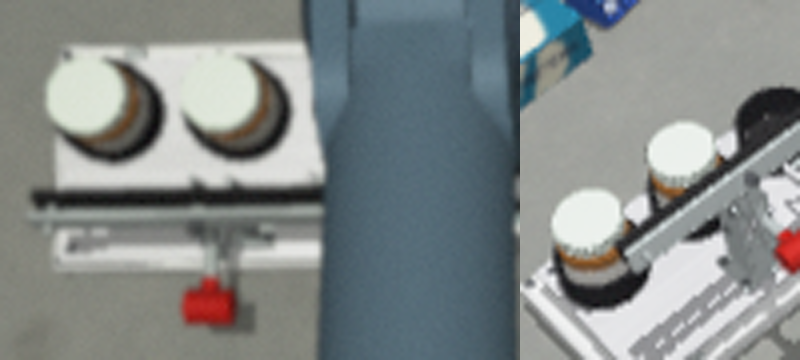

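servo_tool --deltas '[-8, 18, 0, 0.11, 0, -17, 38, 0, 0.23, 0, -28, 63, 0, 0.35, 0, -40, 90, 0, 0.47, 0, -52, 118, 0, 0.59, 0, -65, 146, 0, 0.71, 0, -76, 172, 0, 0.83, 0, -86, 193, 0, 0.95, 0, -90, 202, 0, 1.07, 0, -90, 202, 0, 1.19, 0, -90, 202, 0, 1.31, 0, -90, 202, 0, 1.43, 0, -90, 202, 0, 1.53, 0, -90, 202, -20, 1.571, 0, -90, 202, -55, 1.571, 0, -90, 202, -90, 1.571, 0, -90, 202, -120, 1.571, 0, -90, 202, -138, 1.571, 0, -90, 202, -147, 1.571, 0, -90, 202, -147, 1.571, 0]'

```text
time_s: 40.0
eef_pos: [0.4355, 0.1628, 0.1478]
orientation: [0.008, -3.137, -0.0]
ft_force: [-0.4, -0.6, 0.7]
gripper_width: 0.999
gripper_force: 0.0
```

servo_tool --deltas '[2, -2.5, 0, 0, 0.2, 2, -2.5, 0, 0, 0.4, 2, -2.5, 0, 0, 0.6, 2, -2.5, 0, 0, 0.8, 2, -2.5, 0, 0, 0.8, 2, -2.5, 0, 0, 0.8, 2, -2.5, 0, 0, 0.8, 2, -2.5, 0, 0, 0.8]'

```text
time_s: 40.67
eef_pos: [0.4408, 0.1599, 0.1514]
orientation: [-0.002, 3.139, 0.002]
ft_force: [-1.8, -0.1, 5.4]
gripper_width: 0.363
gripper_force: 60.8
```

servo_tool --deltas '[1.4, 0, 9.6, 0, 0.8, 4.2, 0, 19, 0, 0.8, 8.4, 0, 27.7, 0, 0.8, 13.9, 0, 35.8, 0, 0.8, 20.5, 0, 43, 0, 0.8, 28.1, 0, 49, 0, 0.8, 36.5, 0, 53.9, 0, 0.8, 45.6, 0, 57.5, 0, 0.8, 51.9, 0, 59.1, 0, 0.8, 58.3, 0, 60.1, 0, 0.8, 64.8, 0, 60.4, 0, 0.8, 67, 0, 60.4, 0, 0.8, 68, 0, 60.4, 0, 0.8, 68, 0, 60.4, 0, 0.8]'

```text
time_s: 41.83
eef_pos: [0.5026, 0.1601, 0.2075]
orientation: [0.007, -3.13, 0.0]
ft_force: [-5.1, 2.5, -3.0]
gripper_width: 0.346
gripper_force: 59.4
```

servo_tool --deltas '[3, 0, 0, 0, 0.8, 3, 0, 0, 0, 0.8, 3, 0, 0, 0, 0.5, 1, 0, 0, 0, 0.2, 0, 0, 0, 0, 0, 0, 0, 0, 0, 0, 0, 0, 0, 0, 0, 0, 0, 10, 0, 0, 0, 0, 35, 0, 0, 0, 0, 70, 0, 0, 0, 0, 100, 0, 0, -5, -20, 110, 0, 0, -10, -50, 110, 0, 0, -15, -85, 110, 0, 0, -20, -120, 110, 0, 0, -25, -155, 110, 0, 0, -30, -190, 110, 0, 0, -35, -225, 110, 0, 0, -40, -260, 110, 0, 0, -45, -295, 110, 0, 0]'

```text
time_s: 43.5
eef_pos: [0.4625, -0.1378, 0.3216]
orientation: [-0.002, 3.14, -0.001]
ft_force: [0.2, 0.4, -0.0]
gripper_width: 1.001
gripper_force: 0.0
```

servo_tool --deltas '[0, -35, 0, -0.1, 0, 0, -70, 0, -0.2, 0, 0, -105, 0, -0.3, 0, 0, -140, 0, -0.4, 0, 0, -160, 0, -0.5, 0, 0, -165, 0, -0.5, 0, 0, -165, 0, -0.5, 0, 0, -165, 0, -0.5, 0, 0, -165, 0, -0.5, 0]'

```text
time_s: 44.25
eef_pos: [0.4636, -0.2987, 0.3206]
orientation: [0.768, 3.046, 0.002]
ft_force: [0.1, 0.5, 0.2]
gripper_width: 1.0
gripper_force: 0.0
```

```bash
python3 - <<'E'
from h import *
o=monitor.get_obs();print(o['eef_pos'],o['ft_force'],o['time_s'])
L={}
for n in('top','scene'):
    I,d=grab(n);np.savez(n+'8.npz',im=I,d=d);W=cloud(n,d);L[n]=(I,W)
    r=(I[...,0]>100)&(I[...,1]<70)&(W[...,1]>.1)&(W[...,1]<.22)&(W[...,0]<.55)&(W[...,0]>.38)&(W[...,2]>.06);p=W[r];print(n,'red',r.sum(),p.mean(0).round(4),((p.min(0)+p.max(0))/2).round(4),p.max(0).round(4))
headpos(L['top'][0],L['scene'][0],L['top'][1],L['scene'][1],'8')
W=L['top'][1];m=(W[...,2]>.145)&(W[...,2]<.16)&(W[...,1]>.03)&(W[...,1]<.3);p=W[m];print('bar',p.mean(0),p.min(0),p.max(0))
a=cv2.resize(L['top'][0][165:255,110:240],(520,360),interpolation=cv2.INTER_CUBIC)
u,v=proj('top',[.515,.05,.06])[0].round().astype(int)
t=cv2.resize(L['top'][0][v-11:v+11,u-8:u+9],(280,360),interpolation=cv2.INTER_CUBIC)
u,v=proj('scene',[.55,.14,.1])[0].round().astype(int)
s=cv2.resize(L['scene'][0][v-24:v+24,u-40:u+40],(400,240),interpolation=cv2.INTER_CUBIC)
u,v=proj('scene',[.515,.05,.06])[0].round().astype(int)
s2=cv2.resize(L['scene'][0][v-9:v+9,u-15:u+15],(400,240),interpolation=cv2.INTER_CUBIC)
cv2.imwrite('pics/f.png',np.vstack([np.hstack([a,t]),np.hstack([s,s2])])[:,:,::-1])
E
```

```text
[ 0.46360971 -0.29865307  0.3205685 ] [0.05204358 0.53663273 0.16481444] 44.25
top red 115 [0.4381 0.1576 0.1516] [0.4397 0.1584 0.1524] [0.4545 0.174  0.1624]
scene red 86 [0.4365 0.1613 0.1491] [0.4638 0.1572 0.1087] [0.5024 0.1753 0.1573]
8 top head 18 [0.5157 0.0488 0.1092] [0.5174 0.0503 0.1098]
8 top disc 8 [0.5237 0.053  0.0545] [0.5202 0.0586 0.0542]
8 scene head 7 [0.514  0.0576 0.108 ] [0.5176 0.0562 0.1083]
8 scene disc 27 [0.5188 0.0508 0.0542] [0.5191 0.0498 0.0538]
bar [0.43837191 0.15557551 0.15136546] [0.04592157 0.03062768 0.14501741] [0.52400081 0.17421194 0.15974535]
```

View pics/f.png

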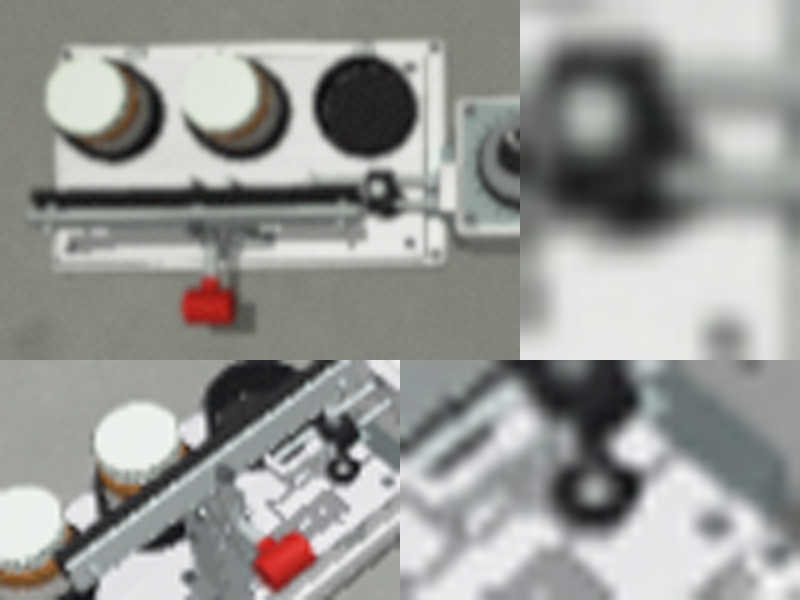

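Top and scene crops show the lever sprang back open (red grip at (210,305)), jars still seated, target in line with needle. I'll pinch again, closer to the grip centre, and check before letting go.

servo_tool --deltas '[-1, 30, 0, 0.08, 0, -2, 65, 0, 0.16, 0, -4, 100, 0, 0.24, 0, -6, 135, 0, 0.32, 0, -8, 170, 0, 0.4, 0, -10, 205, 0, 0.494, 0, -12, 240, 0, 0.494, 0, -14, 275, 0, 0.494, 0, -16, 310, 0, 0.494, 0, -18, 345, 0, 0.494, 0, -20, 380, 0, 0.494, 0, -22, 415, 0, 0.494, 0, -23, 440, 0, 0.494, 0, -23, 455, 0, 0.494, 0, -23, 459, 0, 0.494, 0, -23, 459, -15, 0.494, 0, -23, 459, -45, 0.494, 0, -23, 459, -80, 0.494, 0, -23, 459, -115, 0.494, 0]'

```text
time_s: 45.93
eef_pos: [0.4404, 0.1573, 0.2049]
orientation: [0.008, 3.138, -0.001]
ft_force: [0.3, -0.3, -1.5]
gripper_width: 1.0
gripper_force: 0.0
```

servo_tool --deltas '[0, 0, -25, 0, 0, 0, 0, -45, 0, 0, 0, 0, -55, 0, 0, 0, 0, -60, 0, 0, 0, 0, -60, 0, 0, 0, 0, -60, 0, 0]'

```text
time_s: 46.43
eef_pos: [0.4406, 0.1581, 0.1462]
orientation: [0.008, 3.14, 0.0]
ft_force: [0.6, 0.8, 0.3]
gripper_width: 1.002
gripper_force: 0.0
```

```bash
python3 - <<'E'
from h import *
o=monitor.get_obs();print(o['eef_pos'],o['ft_force'],o['gripper_width'])
I,d=grab('scene');W=cloud('scene',d);np.savez('scene9.npz',im=I,d=d)
for lo in (100,):
    r=(I[...,0]>100)&(I[...,1]<70)&(W[...,1]>.1)&(W[...,1]<.22)&(W[...,0]<.48)&(W[...,0]>.38)&(W[...,2]>.1);p=W[r]
    print(r.sum(),p.mean(0),p.min(0),p.max(0))
E
```

```text
[0.44063425 0.15808985 0.14616972] [0.56884764 0.80603297 0.33761178] 1.001797891739693
88 [0.43624877 0.16146859 0.15018608] [0.42544779 0.14499247 0.13872578] [0.45681257 0.1759606  0.15865952]
```

servo_tool --deltas '[0, 2, 0, 0, 0.2, 0, 2, 0, 0, 0.4, 0, 2, 0, 0, 0.6, 0, 2, 0, 0, 0.8, 0, 2, 0, 0, 0.8, 0, 2, 0, 0, 0.8, 0, 2, 0, 0, 0.8, 0, 2, 0, 0, 0.8]'

```text
time_s: 47.15
eef_pos: [0.44, 0.1599, 0.1458]
orientation: [0.006, 3.141, -0.001]
ft_force: [-1.1, -0.8, 5.9]
gripper_width: 0.363
gripper_force: 59.8
```

servo_tool --deltas '[1.4, 0, 9.6, 0, 0.8, 4.2, 0, 19, 0, 0.8, 8.4, 0, 27.7, 0, 0.8, 13.9, 0, 35.8, 0, 0.8, 20.5, 0, 43, 0, 0.8, 28.1, 0, 49, 0, 0.8, 36.5, 0, 53.9, 0, 0.8, 36.5, 0, 53.9, 0, 0.8]'

```text
time_s: 47.82
eef_pos: [0.4708, 0.1599, 0.196]
orientation: [-0.007, -3.127, 0.002]
ft_force: [-5.4, 2.9, -11.8]
gripper_width: 0.363
gripper_force: 60.6
```

```bash
python3 - <<'E'
from h import *
o=monitor.get_obs();print(o['eef_pos'],o['ft_force'],o['gripper_width'])
for n in('scene','top'):
    I,d=grab(n);W=cloud(n,d)
    r=(I[...,0]>90)&(I[...,1]<60)&(W[...,1]>.1)&(W[...,1]<.22)&(W[...,0]<.53)&(W[...,0]>.38)&(W[...,2]>.1);p=W[r]
    if len(p): print(n,r.sum(),p.mean(0),p.min(0),p.max(0))
E
```

```text
[0.4708122  0.15993503 0.19595253] [ -5.41165896   2.92182958 -11.78688046] 0.3625804071614452
scene 74 [0.45803076 0.15936438 0.19644259] [0.4495808  0.14241835 0.18586379] [0.47067864 0.17496669 0.20392576]
top 21 [0.45209166 0.15354841 0.19695303] [0.4496661  0.14379633 0.19295247] [0.4550455  0.16458771 0.20320861]
```

servo_tool --deltas '[6, 0, 4, 0, 0.8, 14, 0, 7, 0, 0.8, 22, 0, 9, 0, 0.8, 30, 0, 10, 0, 0.8, 36, 0, 10, 0, 0.8, 42, 0, 9, 0, 0.8, 46, 0, 8, 0, 0.8, 46, 0, 8, 0, 0.8]'

```text
time_s: 48.58
eef_pos: [0.5187, 0.16, 0.2052]
orientation: [-0.009, -3.131, 0.002]
ft_force: [-4.8, 2.2, -5.0]
gripper_width: 0.351
gripper_force: 59.5
```

```bash
python3 - <<'E'
from h import *
o=monitor.get_obs();print(o['eef_pos'],o['ft_force'],o['gripper_width'])
for n in('scene','top'):
    I,d=grab(n);W=cloud(n,d)
    r=(I[...,0]>90)&(I[...,1]<60)&(W[...,1]>.1)&(W[...,1]<.22)&(W[...,0]<.55)&(W[...,0]>.38)&(W[...,2]>.1);p=W[r]
    if len(p): print(n,r.sum(),p.mean(0),p.min(0),p.max(0))
    for y in(.1,.205): 
        m=(abs(W[...,1]-y)<.02)&(W[...,0]>.5)&(W[...,0]<.61)&(W[...,2]>.14)&(W[...,2]<.2);print('bar',y,m.sum(),np.nanmedian(W[m],0) if m.any() else '')
E
```

```text
[0.51867534 0.16004856 0.20521067] [-4.84111219  2.19571025 -4.98770327] 0.3506995872581107
scene 85 [0.49593196 0.1605223  0.20933943] [0.48716413 0.14227026 0.19592948] [0.50809791 0.1755863  0.21697718]
bar 0.1 7 [0.58348771 0.11618123 0.14997176]
bar 0.205 87 [0.58238739 0.20508122 0.15103661]
top 57 [0.49626629 0.15366399 0.2162607 ] [0.48902509 0.1354069  0.2081433 ] [0.50455145 0.16548499 0.32178793]
bar 0.1 120 [0.5824906  0.10046722 0.15204521]
bar 0.205 8 [0.5908849  0.18988747 0.1520216 ]
```

servo_tool --deltas '[2, 0, 0, 0, 0.8, 2, 0, 0, 0, 0.5, 2, 0, 0, 0, 0.2, 2, 0, 0, 0, 0, 0, 0, 0, 0, 0, 0, 0, 0, 0, 0, 0, 0, 10, 0, 0, 0, 0, 35, 0, 0, 0, 0, 70, 0, 0, 0, 0, 100, 0, 0, -5, -20, 110, 0, 0, -10, -50, 110, 0, 0, -15, -85, 110, 0, 0, -20, -120, 110, 0, 0, -25, -155, 110, 0, 0, -30, -190, 110, 0, 0, -35, -225, 110, 0, 0, -40, -260, 110, 0, 0, -45, -295, 110, 0, 0, -45, -300, 110, 0, 0]'

```text
time_s: 50.35
eef_pos: [0.4754, -0.1487, 0.318]
orientation: [0.026, 3.141, -0.007]
ft_force: [-1.0, -0.8, -0.6]
gripper_width: 0.998
gripper_force: 0.0
```

servo_tool --deltas '[0, -35, 0, -0.1, 0, 0, -70, 0, -0.2, 0, 0, -105, 0, -0.3, 0, 0, -140, 0, -0.4, 0, 0, -160, 0, -0.5, 0, 0, -165, 0, -0.5, 0, 0, -165, 0, -0.5, 0, 0, -165, 0, -0.5, 0, 0, -165, 0, -0.5, 0]'

```text
time_s: 51.1
eef_pos: [0.4782, -0.3025, 0.3175]
orientation: [0.777, 3.044, 0.002]
ft_force: [-0.2, -0.7, -0.6]
gripper_width: 0.998
gripper_force: 0.0
```

```bash
python3 - <<'E'
from h import *
o=monitor.get_obs();print(o['eef_pos'],o['ft_force'],o['time_s'])
L={}
for n in('top','scene'):
    I,d=grab(n);np.savez(n+'9.npz',im=I,d=d);W=cloud(n,d);L[n]=(I,W)
    r=(I[...,0]>100)&(I[...,1]<70)&(W[...,1]>.1)&(W[...,1]<.22)&(W[...,0]<.55)&(W[...,0]>.38)&(W[...,2]>.06);p=W[r];print(n,'red',r.sum(),p.mean(0).round(4),((p.min(0)+p.max(0))/2).round(4),p.max(0).round(4))
    m=(W[...,2]>.145)&(W[...,2]<.16)&(W[...,1]>.05)&(W[...,1]<.3)&(W[...,0]>.54)&(W[...,0]<.63);p=W[m];print('bar',m.sum(),p.mean(0))
a=cv2.resize(L['top'][0][165:255,110:240],(520,360),interpolation=cv2.INTER_CUBIC)
u,v=proj('top',[.515,.05,.06])[0].round().astype(int)
t=cv2.resize(L['top'][0][v-11:v+11,u-8:u+9],(280,360),interpolation=cv2.INTER_CUBIC)
u,v=proj('scene',[.55,.14,.1])[0].round().astype(int)
s=cv2.resize(L['scene'][0][v-24:v+24,u-40:u+40],(400,240),interpolation=cv2.INTER_CUBIC)
u,v=proj('scene',[.515,.05,.06])[0].round().astype(int)
s2=cv2.resize(L['scene'][0][v-9:v+9,u-15:u+15],(400,240),interpolation=cv2.INTER_CUBIC)
cv2.imwrite('pics/f2.png',np.vstack([np.hstack([a,t]),np.hstack([s,s2])])[:,:,::-1])
E
```

```text
[ 0.4781721  -0.30247881  0.31750112] [-0.19259165 -0.73428584 -0.56493763] 51.1
top red 93 [0.5005 0.1566 0.2134] [0.5002 0.1579 0.2114] [0.5108 0.1726 0.22  ]
bar 691 [0.57982263 0.15837203 0.15272637]
scene red 87 [0.4981 0.1608 0.2099] [0.5007 0.1597 0.2037] [0.5127 0.1762 0.2172]
bar 443 [0.5810958  0.16474058 0.15166114]
```

View pics/f2.png

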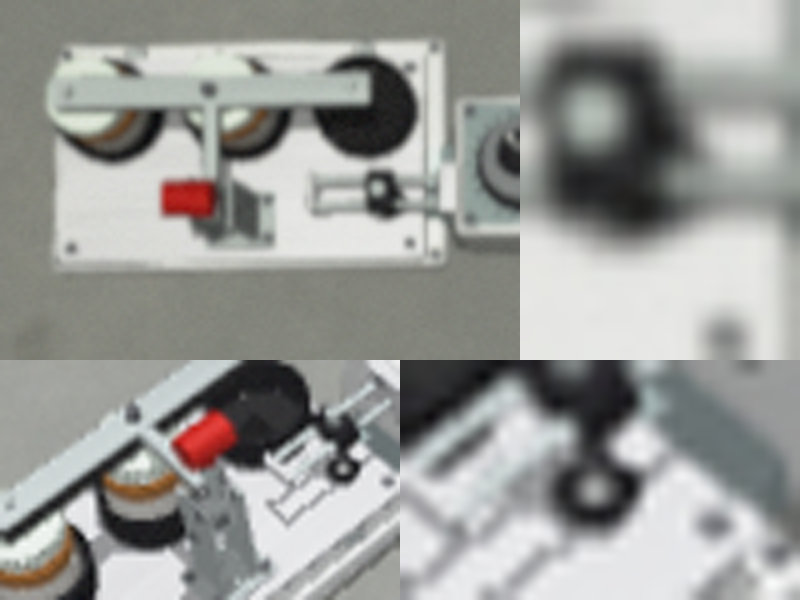

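The lever now stands upright (grip in the top crop at (188,198)) and the bar lies across both lids. The needle lines up with the spot in the scene crop at (597,490). Handing in.

```bash
python3 -c "
from rig import finish_job
print(finish_job())"
```

```text
the job is handed in; nothing more can be done
None
```

The job is handed in: both amber jars present stand in their own rings (left and middle), the clamp is locked with its bar across the lids, and the needle tip is over the white spot to about 1 mm as estimated from the images; the first attempt to lock sprang open, and the second held.

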